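Fit the wide stone in the sharpening base

TASK

I am about to sharpen: turn the stone carousel until the wide whetstone on its grooved carrier has come round to the robot's side, lift it out and lay it down flat on the bench, stone face up, letting go of it there. Then take it up again, slide it along the rails of the sharpening base until it is fully home and the spring catch has clicked up behind it, and let go. Leave the other stones and supplies standing in the carousel, and do not disturb the knife, screwdriver, strop and brush lying on the bench.

Things in the scene. Friction and masses are not known exactly. Their poses are not given: they have to be found in the camera images.
- stone_center (a point): centre of the wide whetstone on its grooved carrier: a bar 120 mm long (its z axis), 50 wide (y), 32 thick (x; +x points out of the grey stone face, the carrier's back is at x = -16). About 0.36 kg, alike from either end. It is the widest of the tall stones in the carousel. Lying flat on the bench its centre is 16 mm up
- stone: the same wide stone; origin at the middle of the end it stands on, axes as above. Through its thickness, from the back: carrier foot 5 mm thick and 50 wide, then a groove 8 high and 7 deep along each long edge (36 wide between), then 19 mm of full width 50. It starts on end in a close pocket 28 mm high, stone face inward to the carousel's post, and lifts straight up out of it
- carousel_knob (a point): centre of the wooden bar knob on the carousel's middle post, on the upright axis of turning, 181 mm above the bench; bar 60 mm long (its x axis), 16 thick (y), 32 high (z up). It turns with the tray; its +x points at the wide stone, which stands 100 mm from the axis
- carousel (a joint): turn of the carousel (knob and tray) from its start, rad, counter-clockwise from above positive; either way, up to 9 rad, lightly (about 0.15 N m); it stays where it is left
- carousel_foot: fixed foot of the carousel, origin on the bench on the axis; its -x points to the robot's side. Tray: wooden disc of 155 mm radius, floor 30 mm above the bench, five compartments with radial boards 45 high; tall stones reach 150 mm above the bench. The stone has come round when it stands at least 65 mm to the -x side of the axis
- base_home (a point): where the wide stone's centre must end, fully home in the sharpening base (aluminium, clamped to the bench); 28 mm above the bench. Axes: x level along the rails, from the open end in to the end stop; z up. Here, in mm: floor 12 above the bench from x = -92 to 72; face of the end stop, 18 high above the floor, at x = 60. Either end of the stone may lead
- base: the sharpening base, origin under base_home, same axes. Side rails 53 mm apart inside, tops 12 above the floor, their lips (40 apart, 8.5 above the floor, 3 thick) run in the carrier's grooves, from x = -30 to 60; the mouth flares out down to x = -49, with rising lead-ins on the lips (13 high) to x = -42. The stone goes in only lengthwise from the open end, stone face up; about 10 N takes it home
- catch (a joint): spring catch in the floor at the open end, a steel tongue 28 mm wide; m pressed straight down, 0 up to 0.0065. Spring 1.5 to 3.5 N. Its ramp (base axes) leaves the floor at x = -84, is 5 mm high at x = -67 and ends in an upright face at x = -62.5. A stone sliding in presses it down by itself to 0.005; with the stone at the end stop (rear end at x = -60) it springs up behind it
- catch_pad (a point): thumb pad of the catch, outside the open end of the base, 11 mm above the bench; pressing it down frees a stone (not needed for this job). The bench between the base and the carousel, on the robot's side of both, is always clear, for laying the stone down
- slim_stone: bystander in a carousel pocket: narrower stone on a carrier, 120 tall, 28 wide, 32 thick; origin at the middle of its foot, z up
- short_stone: bystander in a carousel pocket: bare stone 80 tall, 50 wide, 20 thick; origin at the middle of its foot, z up
- tin: bystander in the carousel: round metal tin, 52 diameter, 31 high; origin at its underside, z up
- oil: bystander in the carousel: small amber oil bottle, 46 diameter, 75 high; origin at its underside, z up
- folder: bystander on the bench: folded pocket knife lying flat, 105 by 24 by 12; origin under its middle
- driver: bystander on the bench: screwdriver, 160 long; origin under its middle
- strop: bystander on the bench: wooden strop paddle, blade 150 by 50, handle 55 long on its -x end, 17 high; origin under its blade, 30 from the blade's middle
- brush: bystander on the bench: small brush, 150 long; origin under its middle

How it is judged:
By the outcome, as a careful person would: the job done as asked, in the order asked, and still so for the second after the job is handed in, with the robot touching nothing.
It also fails if it takes over 72 s, if anything falls off the work surface, if the arm or the gripper's body presses on something with over 40 N, if the wrist force passes 120 N, or if a joint passes its speed limit or range.

ROBOT

A 6-joint arm with a two-finger parallel gripper is mounted at the origin on the work surface. World frame = base frame: x ahead of the robot, y to its left, z up, the work surface at z = 0. Lengths are in mm, angles in degrees, forces in N, time in s.
With the tool pointing down it reaches from about 250 to 725 mm from the base axis. Payload 4 kg.
Tool frame: the origin (TCP) lies on the mounting face of the last link; the fingertips stand 173 mm ahead of it and the grasp point (between the pads) lies env.grip_point_offset ahead of it (env.grip_point_offset is the distance from the TCP to the grasp point, in mm); z points along the fingers, y is the direction in which the jaws open and shut (so a half turn about z gives the same grasp; the last joint's range is limited). The gripper opens to 85 mm and grips with 20 to 120 N. Pads are 22 mm wide; open, the fingers measure 114 mm over their backs; the gripper's body (76 mm by 85 mm) begins 54 mm behind the grasp point. The pads swing forward as they close: fully open they stand 13 mm farther back than shut.
Start: joints at [71.792, 13.785, 0.286, 76.501, 0, 90], TCP at [156.237, 474.963, 404.706] pointing down, gripper open.
Joint ranges: [-155.79, 155.79], [-60.16, 107.12], [-62.33, 73.08], [-114, 123.19], [-81.49, 82.49], [-180, 180]. Speed limits (degrees/s): [159.86, 159.86, 180, 180, 180, 180].

INTERFACE

Orientations are given as a 3x3 rotation matrix whose columns are the frame's x, y, z axes.
In Python, from rig import readout, cams, env gives the robot as it stands.
- The arm moves only by the tool servo_tool, never from a script. Its argument "motion" is a list of rows, each an object of numbers: "dx", "dy", "dz": the shift along the tool's x, y, z in m; "wx", "wy", "wz": the turn, a rotation vector about the tool's x, y, z in degrees. In form: [{"dx": .., "dy": .., "dz": .., "wx": .., "wy": .., "wz": ..}, ...]. A call has 1 to 12 rows; each row shifts and turns the commanded pose from where the row before left it, along the tool's axes as they then stand; what a row does not reach is not made up. A row lasts 1/8 s, in which the tool goes at most 62.5 mm and 10.7 degrees, less where a joint would pass 70% of its speed; a pose out of reach is approached as far as the arm can. A call with a gripper value outside its range is refused whole. "jaw" is the opening in per cent of the stroke, from 0 (shut) to 100 (fully open), set as the call begins (left out, the last holds). The fingers move at their own pace and stop on an object; "grip_force" is the grip in N (left out, the last holds). Time passes only in rows, so rows that do not move let the fingers close. It gives the time, the measured TCP pose, the force and the opening at its end, in the units of the state.
- readout.read_state(): the state, without advancing time (a new reading comes with each control period).
- cams.camera(name): name is "scene" or "top"; returns the picture (400x640x3 uint8, red, green, blue); there is no depth.
- cams.get_calibration(name): a dict with "fx", "fy", "cx", "cy" (pixels), "k1" (the pictures are not rectified: a ray, as slopes to the right and down, at radius r is drawn at 1 + k1 r^2 times it, then the intrinsics apply), "eye" and "rotation" of the camera in the world. Camera axes: x right, y down, z forward; pixel columns grow to the right and rows downward; lengths in mm; the calibration is good to about 2 mm. A picture is of the moment at which its call begins. get_calibration takes no time and is no camera call.
- env.sign_off(): hands the job in, once; it reports no verdict.
The state is a dict: "time_s": time; "joint_positions": joint angles; "joint_velocities": joint speeds; "tau": joint torques, N m; "tcp_pos": TCP position; "eef_rot": TCP orientation; "ft_force": force on the tool from outside, world axes, zero at the start; "wrist_torque": the same for the moment, N m; "finger_gap": opening from 0.0 (shut) to 1.0 (fully open).
Only numpy, scipy, OpenCV 4.12 (cv2) and the standard library are available. Lean on these libraries where they do the work, as an engineer would, in place of code of your own. Each camera call takes 0.05 s, during which the arm holds its last target.

## Working session

There is one attempt and no reset: what is moved stays moved. The work goes in short steps, Python scripts to look and compute and a tool call to move; the robot and the scene stay as the last step left them, time stands still between calls to the robot, and variables do not carry over. Pictures are saved under pics/ and viewed, and the job is handed in when it is done.

Besides the shell and the picture viewer there is one more tool, called after "Emit:" in YAML: its name, and indented under it one key for each argument. servo_tool: Moves the arm, as the interface text tells. Its arguments: {"type":"object","properties":{"motion":{"type":"array"},"jaw":{"type":"number"},"grip_force":{"type":"number"}},"required":["motion"]}

```bash
ls; mkdir -p pics; python3 - <<'E'
from rig import readout,cams,env
import cv2,numpy as np
print(env.grip_point_offset)
s=readout.read_state()
for k in s: print(k,np.round(s[k],3).tolist())
for n in("scene","top"):
    im=cams.camera(n); cv2.imwrite(f"pics/{n}0.png",im[:,:,::-1])
    print(n,cams.get_calibration(n))
E
```

```text
pics
154.70000000000002
time_s 0.0
joint_positions [71.792, 13.832, 0.213, 76.501, 0.0, 90.0]
joint_velocities [0.043, 0.056, -0.132, -0.089, -0.024, -0.114]
tau [-0.001, -37.232, 25.241, 0.017, 0.0, 0.0]
tcp_pos [156.152, 474.706, 403.814]
eef_rot [[-0.95, 0.312, -0.001], [0.312, 0.95, -0.002], [0.0, -0.002, -1.0]]
ft_force [0.248, -0.421, -0.343]
wrist_torque [-0.007, -0.061, 0.01]
finger_gap 1.001
scene {'fx': 411.22280919706793, 'fy': 411.22280919706793, 'cx': 318.33044636716147, 'cy': 200.65612092660987, 'k1': -0.02984774267128214, 'eye': array([955.14974193, 604.44583453, 817.66485559]), 'rotation': array([[-0.83926779,  0.34932424, -0.41665592],
       [ 0.54356179,  0.55743659, -0.62753887],
       [ 0.01304472, -0.75315139, -0.65771788]])}
top {'fx': 391.30963913370726, 'fy': 391.30963913370726, 'cx': 313.0956228964979, 'cy': 197.02731551450898, 'k1': -0.0032793119464174154, 'eye': array([ 256.05284882,  -65.40044448, 1329.2484143 ]), 'rotation': array([[ 1.22384970e-02, -9.80356606e-01,  1.96853102e-01],
       [-9.99920137e-01, -1.26196468e-02, -6.81902305e-04],
       [ 3.15272405e-03, -1.96829035e-01, -9.80432757e-01]])}
```

View pics/scene0.png

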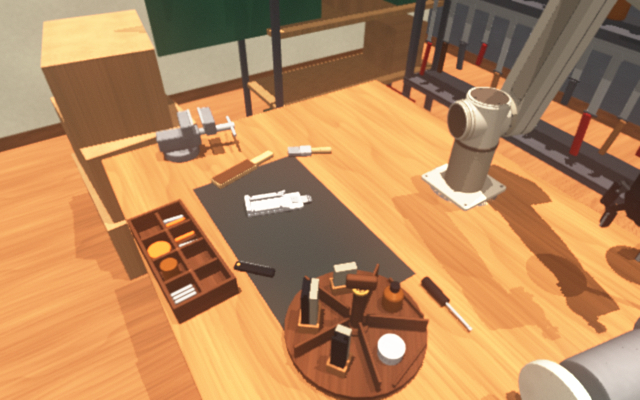

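View pics/top0.png

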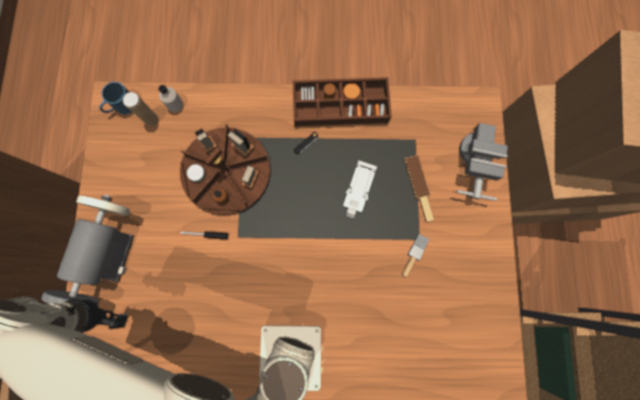

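The scene view shows the carousel at about (356,325) and the base at about (278,203). In the top view they are at (225,170) and (360,188). I'll zoom in on both.

```bash
cat > h.py <<'E'
import numpy as np,cv2
from rig import readout,cams,env
def K(c): return np.array([[c['fx'],0,c['cx']],[0,c['fy'],c['cy']],[0,0,1.]])
def D(c): return np.array([c['k1'],0,0,0,0.])
def ray(n,u,v):
    c=cams.get_calibration(n)
    p=cv2.undistortPoints(np.array([[[u,v]]],float),K(c),D(c),None,None)[0,0]
    return c['eye'],c['rotation']@np.array([p[0],p[1],1])
def atz(n,u,v,z):
    e,d=ray(n,u,v); return e+d*(z-e[2])/d[2]
def proj(n,P):
    c=cams.get_calibration(n); R=c['rotation'].T
    return cv2.projectPoints(np.atleast_2d(np.array(P,float)),cv2.Rodrigues(R)[0],-R@c['eye'],K(c),D(c))[0][:,0]
def tri(obs):
    A=np.zeros((3,3));b=np.zeros(3)
    for n,u,v in obs:
        e,d=ray(n,u,v); d=d/np.linalg.norm(d); M=np.eye(3)-np.outer(d,d); A+=M;b+=M@e
    return np.linalg.solve(A,b)
def crop(f,o,x0,y0,x1,y1,s,pts=None,n=None):
    im=cv2.imread(f); 
    im=cv2.resize(im[y0:y1,x0:x1],None,fx=s,fy=s,interpolation=cv2.INTER_CUBIC)
    if pts is not None:
        for i,p in enumerate(proj(n,pts)): 
            q=(int((p[0]+.5-x0)*s),int((p[1]+.5-y0)*s)); cv2.circle(im,q,2,(0,255,0),-1)
    for k in range(0,x1-x0,10): cv2.putText(im,str(x0+k),(k*s,8),0,.3,(0,255,255),1); 
    for k in range(0,y1-y0,10): cv2.putText(im,str(y0+k),(0,k*s+4),0,.3,(0,255,255),1)
    cv2.imwrite(o,im)
E
python3 - <<'E'
from h import *
crop("pics/top0.png","pics/a1.png",175,120,275,220,6)
crop("pics/scene0.png","pics/a2.png",280,255,435,395,5)
crop("pics/top0.png","pics/a3.png",335,150,385,225,8)
crop("pics/scene0.png","pics/a4.png",235,175,325,225,8)
E
```

```text
(no output)
```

View pics/a1.png

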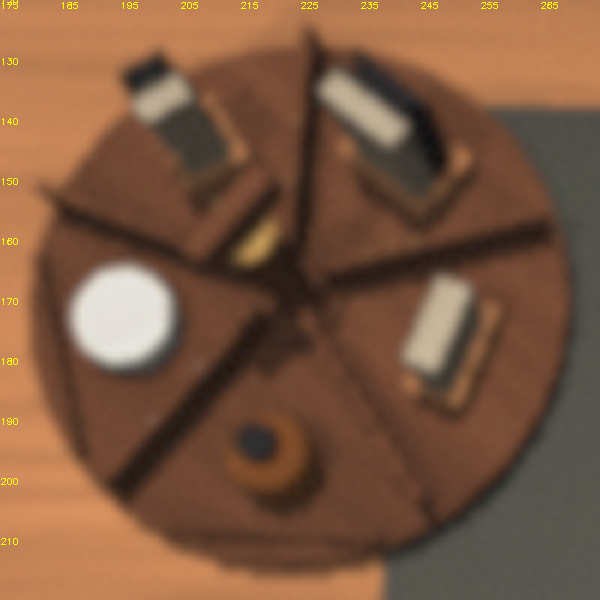

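View pics/a2.png

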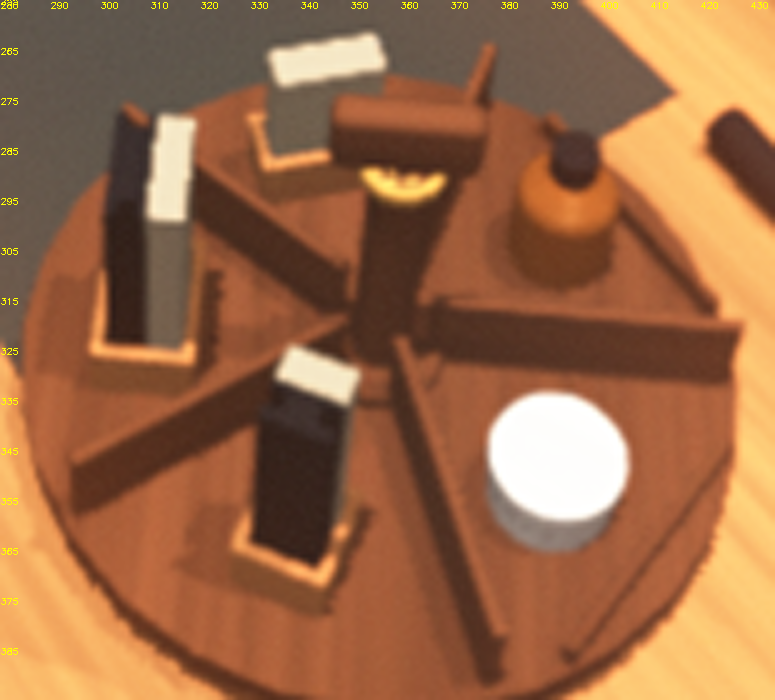

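View pics/a3.png

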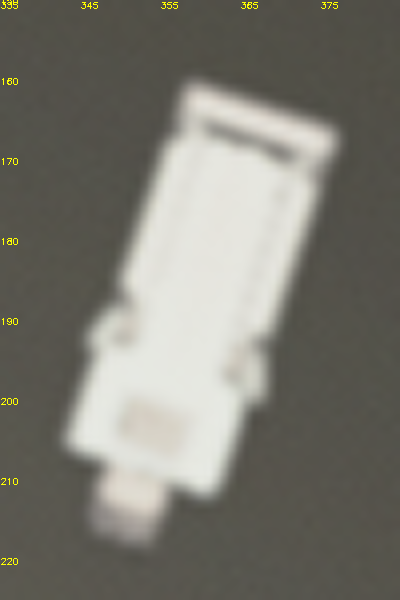

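View pics/a4.png

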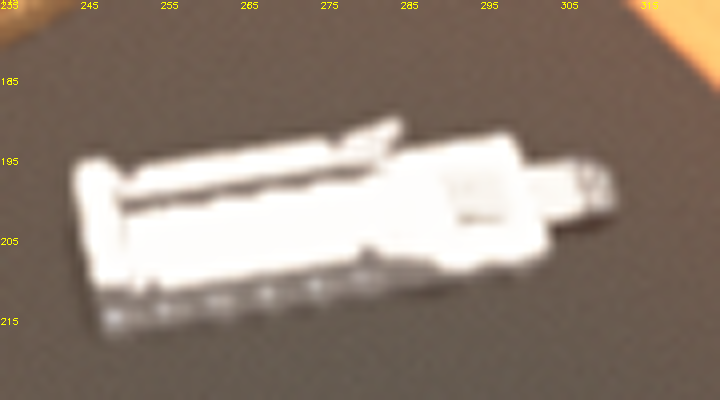

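```bash
cat > fit1.py <<'E'
from h import *
from scipy.optimize import least_squares
def P(n,px,py):
    return (n,175+px/6-.5,120+py/6-.5) if n=="top" else (n,280+px/5-.5,255+py/5-.5)
def st(c,r,t,z):
    u=np.array([np.cos(c[2]),np.sin(c[2])]);v=np.array([-u[1],u[0]])
    return np.r_[c[:2]+r*u+t*v,z]
# scene: pale corners: (157,115)far,(195,118),(185,222),(147,218) ; 
obs=[(P("scene",196,117),(84,25,150)),(P("scene",186,222),(84,-25,150)),(P("scene",146,218),(103,-25,150)),(P("scene",158,114),(103,25,150)),
(P("top",316,92),(84,25,150)),(P("top",388,150),(84,-25,150)),(P("top",413,124),(103,-25,150)),(P("top",341,66),(103,25,150))]
def res(c,sw=1):
    o=[]
    for (n,u,v),(r,t,z) in obs:
        o+=list(proj(n,st(c,r,sw*t,z))[0]-[u,v])
    return o
e=tri([P("scene",166,168),P("top",365,108)]);print("pale ctr tri",e)
for sw in(1,-1):
    f=least_squares(res,[e[0]-90,e[1],0.],args=(sw,));print(sw,f.x,np.degrees(f.x[2]),f.cost);print(np.round(f.fun.reshape(-1,2),1).tolist())
E
python3 fit1.py
```

```text
pale ctr tri [683.65316815 182.42462011 147.6624982 ]
1 [ 5.95583947e+02  2.17856226e+02 -3.91479299e-01] -22.430111580427422 860.6591100216862
[[2.1, 18.7], [-0.4, -22.3], [-1.6, -20.3], [0.1, 20.7], [-0.1, 2.3], [2.2, -1.4], [0.5, -2.3], [-1.7, 1.5]]
-1 [611.57186469 244.11418822  -0.70508643] -40.398476382952445 469.1238847458549
[[1.5, 0.4], [0.2, -0.3], [-1.5, -0.6], [-0.2, -0.1], [11.6, 9.5], [-11.9, -10.0], [-12.0, -9.9], [11.5, 9.6]]
```

```bash
sed -i 's/P("scene",196,117),(84,25/P("scene",196,117),(84,-25/;s/P("scene",186,222),(84,-25/P("scene",186,222),(84,25/;s/P("scene",146,218),(103,-25/P("scene",146,218),(103,25/;s/P("scene",158,114),(103,25/P("scene",158,114),(103,-25/' fit1.py
cat >> fit1.py <<'E'
f=least_squares(res,[e[0]-90,e[1],0.]);c=f.x
print(c)
pts=[]
for a in np.arange(0,2*np.pi,.1): pts.append([c[0]+155*np.cos(a),c[1]+155*np.sin(a),30])
for r in(84,103,116):
  for t in(-25,25): pts+= [st(c,r,t,150)]
for r in(-30,30):
  for t in(-8,8): pts+= [st(c,r,t,197),st(c,r,t,165)]
pts+=[[c[0],c[1],z] for z in(181,197,165)]
crop("pics/top0.png","pics/b1.png",175,120,275,220,6,pts,"top")
crop("pics/scene0.png","pics/b2.png",280,255,435,395,5,pts,"scene")
E
python3 fit1.py
```

```text
pale ctr tri [683.65316815 182.42462011 147.6624982 ]
1 [608.94462166 240.89833338  -0.66163695] -37.90900456861568 1.8976730202401684
[[1.0, 0.1], [0.8, -0.4], [-0.9, -0.4], [-0.7, 0.0], [-0.0, 0.0], [-0.1, -0.3], [-0.3, -0.4], [-0.3, -0.1]]Traceback (most recent call last):
  File "fit1.py", line 18, in <module>
    f=least_squares(res,[e[0]-90,e[1],0.],args=(sw,));print(sw,f.x,np.degrees(f.x[2]),f.cost);print(np.round(f.fun.reshape(-1,2),1).tolist())
    return func(*args, **kwargs)
    result = trf(vector_fun.fun, vector_fun.jac, x0, f0, J0, lb, ub, ftol, xtol,
                 gtol, max_nfev, x_scale, loss_function, tr_solver,
                 tr_options.copy(), verbose, callback=callback_wrapped)
    return trf_no_bounds(
        fun, jac, x0, f0, J0, ftol, xtol, gtol, max_nfev, x_scale,
        loss_function, tr_solver, tr_options, verbose, callback=callback)
    J = jac(x)
    self._update_jac()
    ~~~~~~~~~~~~~~~~^^
    self.J = self.jac_wrapped(xp_copy(self.x), f0=self.f)
             ~~~~~~~~~~~~~~~~^^^^^^^^^^^^^^^^^^^^^^^^^^^^
    J, dct = approx_derivative(
            
[... 376 characters left out ...]
^
                             mf)
                             ^^^
    df = [f_eval - f0 for f_eval in f_evals]
                                    ^^^^^^^
    f = np.atleast_1d(self.fun(x, *self.args, **self.kwargs))
                      ~~~~~~~~^^^^^^^^^^^^^^^^^^^^^^^^^^^^^^
    return np.atleast_1d(self.fun(x))
                         ~~~~~~~~^^^
    return self.f(x, *self.args, **self.kwargs)
           ~~~~~~^^^^^^^^^^^^^^^^^^^^^^^^^^^^^^
  File "fit1.py", line 14, in res
    o+=list(proj(n,st(c,r,sw*t,z))[0]-[u,v])
            ~~~~^^^^^^^^^^^^^^^^^^
  File "h.py", line 12, in proj
    c=cams.get_calibration(n); R=c['rotation'].T
ValueError: time passes only in moves, steps and waits
```

```bash
python3 - <<'E'
from rig import cams,readout
import pickle
pickle.dump({n:cams.get_calibration(n) for n in("scene","top")},open("cal.pkl","wb"))
print(readout.read_state()["time_s"])
E
sed -i 's/^from rig.*/from rig import readout,cams,env\nimport pickle\nCAL=pickle.load(open("\.\/cal.pkl","rb"))/; s/cams.get_calibration(n)/CAL[n]/' h.py
sed -i 's/^for sw in(1,-1)/for sw in(1,)/' fit1.py
python3 fit1.py
```

```text
0.1
pale ctr tri [683.65316815 182.42462011 147.6624982 ]
1 [608.94462166 240.89833338  -0.66163695] -37.90900456861568 1.8976730202401684
[[1.0, 0.1], [0.8, -0.4], [-0.9, -0.4], [-0.7, 0.0], [-0.0, 0.0], [-0.1, -0.3], [-0.3, -0.4], [-0.3, -0.1]]
[608.94462166 240.89833338  -0.66163695]
```

View pics/b1.png

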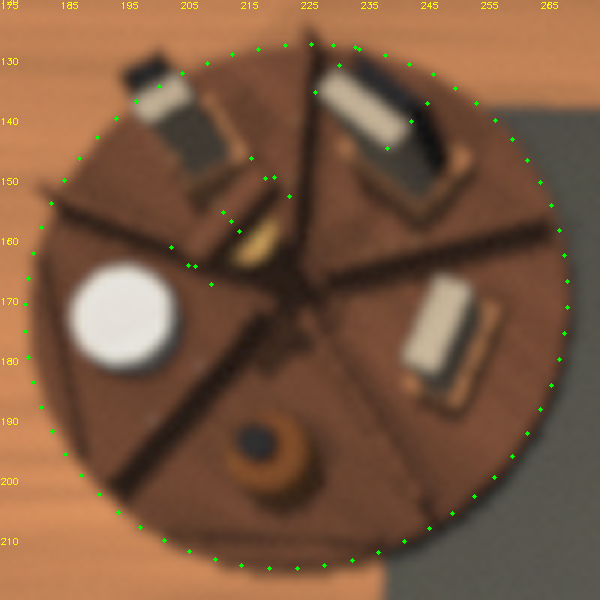

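View pics/b2.png

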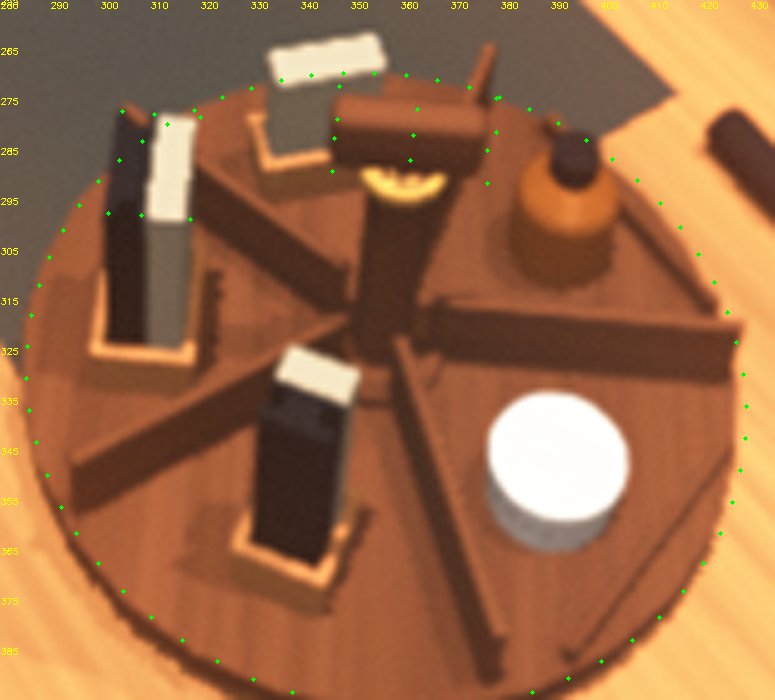

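```bash
cat > fit2.py <<'E'
from h import *
from scipy.optimize import least_squares
T=lambda px,py:("top",335+px/8-.5,150+py/8-.5)
S=lambda px,py:("scene",235+px/8-.5,175+py/8-.5)
# (x, side, z, widthparam)
obs=[(T(65,442),(-92,1,12,0)),(T(213,500),(-92,-1,12,0)),(T(188,80),(72,1,30,1)),(T(342,128),(72,-1,30,1)),
(S(515,133),(-92,-1,12,0)),(S(551,252),(-92,1,12,0)),(S(78,162),(72,-1,30,1)),(S(92,290),(72,1,30,1))]
def st(c,x,y,z):
    u=np.array([np.cos(c[2]),np.sin(c[2])]);v=np.array([-u[1],u[0]])
    return np.r_[c[:2]+x*u+y*v,z]
def mod(c): return [proj(n,st(c,x,s*c[3+k],z))[0]-[u,v] for (n,u,v),(x,s,z,k) in obs]
f=least_squares(lambda c:np.ravel(mod(c)),[560,-60,-.35,32,32],loss='soft_l1')
c=f.x;print(c,np.degrees(c[2]));print(np.round(mod(c),1).tolist())
for nm,idx in(("top",range(4)),("scene",range(4,8))):
    g=least_squares(lambda q:np.ravel([mod(np.r_[q,c[3:]])[i] for i in idx]),c[:3]);print(nm,g.x)
pts=[st(c,x,y,z) for x in(-49,-42,-30,0,30,60) for y in(-26.5,26.5) for z in (24,)]+[st(c,x,y,12) for x in(-92,-67,-62.5) for y in(-14,14)]+[st(c,x,y,30) for x in(60,72) for y in(-c[4],c[4])]
crop("pics/top0.png","pics/c1.png",335,150,385,225,8,pts,"top")
crop("pics/scene0.png","pics/c2.png",235,175,325,225,8,pts,"scene")
E
python3 fit2.py
```

```text
[ 571.1632821  -229.30958959   -6.61351287   33.99603822   35.00197624] -378.9263751211281
[[-0.1, -0.1], [0.3, -0.7], [-0.1, 0.1], [-0.0, 0.7], [-0.3, 0.5], [-0.0, 0.1], [-0.3, 0.0], [0.7, -0.4]]
top [ 571.19831591 -229.21944677   -6.61160947]
scene [ 571.17193772 -229.49174184   -6.61586518]
```

View pics/c1.png

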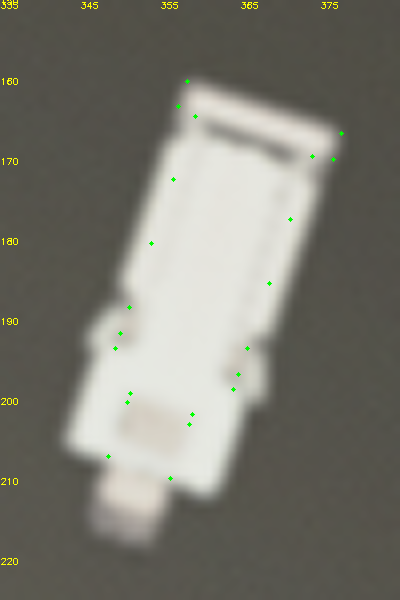

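View pics/c2.png

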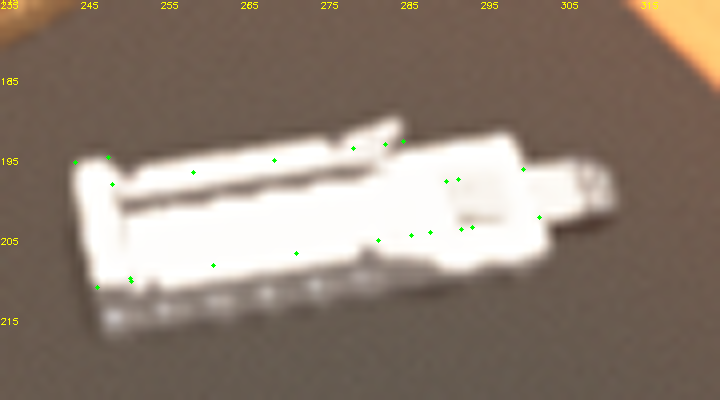

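Both views agree. The carousel axis is at about (609.5, 239.5) with the wide stone at -37.9°. Base home is at (571.2, -229.3), yaw -18.9°. I'll write a planner that prints the rows.

```bash
cat > plan.py <<'E'
from h import *
from scipy.spatial.transform import Rotation as R
import json
def Rt(jaw_yaw,tilt=0):
    """tool down, y axis at jaw_yaw(deg, horizontal); tilt>0 turns about tool y"""
    a=np.radians(jaw_yaw); y=np.array([np.cos(a),np.sin(a),0]); z=np.array([0,0,-1.]); x=np.cross(y,z)
    return R.from_matrix(np.c_[x,y,z])*R.from_euler('y',tilt,degrees=True)
def plan(target_tcp,Rtar,n,start=None,show=True):
    s=readout.read_state()
    p0,R0=(np.array(s['tcp_pos']),R.from_matrix(s['eef_rot'])) if start is None else start
    rv=(R0.inv()*Rtar).as_rotvec(); rows=[];p=p0.copy();Rc=R0
    for i in range(n):
        q=p0+(np.array(target_tcp)-p0)*(i+1)/n
        d=Rc.inv().apply(q-p)/1000; w=np.degrees(rv)/n
        r=dict(dx=round(d[0],4),dy=round(d[1],4),dz=round(d[2],4),wx=round(w[0],2),wy=round(w[1],2),wz=round(w[2],2))
        rows.append({k:v for k,v in r.items() if v})
        p=p+Rc.apply(1000*np.array([r['dx'],r['dy'],r['dz']])); Rc=Rc*R.from_rotvec([r['wx'],r['wy'],r['wz']],degrees=True)
    print(json.dumps(rows)); print('end',p.round(1),'max step',np.linalg.norm(np.array(target_tcp)-p0)/n,'deg/row',np.degrees(np.linalg.norm(rv))/n)
    return p,Rc
def gp(): return env.grip_point_offset
def stt():
    s=readout.read_state()
    Rm=np.array(s['eef_rot']); print('t',s['time_s'],'q',np.round(s['joint_positions'],1).tolist(),'tcp',np.round(s['tcp_pos'],1).tolist(),'z',Rm[:,2].round(3).tolist(),'y',Rm[:,1].round(3).tolist(),'F',np.round(s['ft_force'],1).tolist(),'gap',round(float(s['finger_gap']),3))
    return s
E
python3 - <<'E'
from plan import *
a=plan([609.5,239.5,385],Rt(232.1),16)
E
```

```text
[{"dx": -0.0315, "dy": -0.0051, "dz": 0.0012, "wy": -0.01, "wz": -10.02}, {"dx": -0.0301, "dy": -0.0105, "dz": 0.0012, "wy": -0.01, "wz": -10.02}, {"dx": -0.0279, "dy": -0.0156, "dz": 0.0012, "wy": -0.01, "wz": -10.02}, {"dx": -0.0247, "dy": -0.0202, "dz": 0.0012, "wy": -0.01, "wz": -10.02}, {"dx": -0.0208, "dy": -0.0242, "dz": 0.0012, "wy": -0.01, "wz": -10.02}, {"dx": -0.0163, "dy": -0.0275, "dz": 0.0012, "wy": -0.01, "wz": -10.02}, {"dx": -0.0113, "dy": -0.0298, "dz": 0.0012, "wy": -0.01, "wz": -10.02}, {"dx": -0.0059, "dy": -0.0314, "dz": 0.0013, "wy": -0.01, "wz": -10.02}, {"dx": -0.0003, "dy": -0.0319, "dz": 0.0012, "wy": -0.01, "wz": -10.02}, {"dx": 0.0052, "dy": -0.0315, "dz": 0.0012, "wy": -0.01, "wz": -10.02}, {"dx": 0.0106, "dy": -0.0301, "dz": 0.0012, "wy": -0.01, "wz": -10.02}, {"dx": 0.0157, "dy": -0.0278, "dz": 0.0012, "wy": -0.01, "wz": -10.02}, {"dx": 0.0203, "dy": -0.0246, "dz": 0.0012, "wy": -0.01, "wz": -10.02}, {"dx": 0.0243, "dy": -0.0208, "dz": 0.0012, "wy": -0.01, "wz": -10.02}, {"dx": 0.0275, "dy": -0.0162, "dz": 0.0012, "wy": -0.01, "wz": -10.02}, {"dx": 0.0299, "dy": -0.0112, "dz": 0.0012, "wy": -0.01, "wz": -10.02}]
end [609.5 239.5 385. ] max step 31.94241181848936 deg/row 10.019358901159114
```

Emit:
servo_tool:
  motion:
    - {"dx":-0.0315,"dy":-0.005,"wz":-10}
    - {"dx":-0.03,"dy":-0.0105,"wz":-10}
    - {"dx":-0.028,"dy":-0.0155,"wz":-10}
    - {"dx":-0.0245,"dy":-0.02,"wz":-10}
    - {"dx":-0.021,"dy":-0.024,"wz":-10}
    - {"dx":-0.0165,"dy":-0.0275,"wz":-10}
    - {"dx":-0.0115,"dy":-0.03,"wz":-10}
    - {"dx":-0.006,"dy":-0.0315,"wz":-10}
    - {"dx":0,"dy":-0.032,"wz":-10}
    - {"dx":0.005,"dy":-0.0315,"wz":-10}
    - {"dx":0.0105,"dy":-0.03,"wz":-10}
    - {"dx":0.0155,"dy":-0.028,"wz":-10}

```text
validation failed for argument at $.mo...
```

```bash
python3 - <<'E'
from plan import *
stt();a=plan([609.5,239.5,375],Rt(232.1),5)
E
```

```text
t 0.1 q [71.8, 13.8, 0.2, 76.5, -0.0, 90.0] tcp [156.2, 474.7, 403.9] z [-0.001, -0.002, -1.0] y [0.312, 0.95, -0.002] F [-0.5, -0.6, -0.4] gap 1.0
[{"dx": -0.1008, "dy": -0.0163, "dz": 0.0058, "wx": -0.01, "wy": -0.03, "wz": -32.06}, {"dx": -0.0768, "dy": -0.0674, "dz": 0.0059, "wx": -0.01, "wy": -0.03, "wz": -32.06}, {"dx": -0.0293, "dy": -0.0979, "dz": 0.0058, "wx": -0.01, "wy": -0.03, "wz": -32.06}, {"dx": 0.0271, "dy": -0.0984, "dz": 0.0059, "wx": -0.01, "wy": -0.03, "wz": -32.06}, {"dx": 0.0753, "dy": -0.0691, "dz": 0.0058, "wx": -0.01, "wy": -0.03, "wz": -32.06}]
end [609.5 239.5 375. ] max step 102.30924396012495 deg/row 32.061948483709166
```

The call was refused and nothing moved, probably because every row needs all six keys.

Emit:
servo_tool:
  motion:
    - {"dx":-0.0315,"dy":-0.005,"dz":0.0,"wx":0,"wy":0,"wz":-10}
    - {"dx":-0.03,"dy":-0.0105,"dz":0,"wx":0,"wy":0,"wz":-10}
    - {"dx":-0.028,"dy":-0.0155,"dz":0,"wx":0,"wy":0,"wz":-10}
    - {"dx":-0.0245,"dy":-0.02,"dz":0,"wx":0,"wy":0,"wz":-10}
    - {"dx":-0.021,"dy":-0.024,"dz":0,"wx":0,"wy":0,"wz":-10}
    - {"dx":-0.0165,"dy":-0.0275,"dz":0,"wx":0,"wy":0,"wz":-10}
    - {"dx":-0.0115,"dy":-0.03,"dz":0,"wx":0,"wy":0,"wz":-10}
    - {"dx":-0.006,"dy":-0.0315,"dz":0,"wx":0,"wy":0,"wz":-10}
    - {"dx":0,"dy":-0.032,"dz":0,"wx":0,"wy":0,"wz":-10}
    - {"dx":0.005,"dy":-0.0315,"dz":0,"wx":0,"wy":0,"wz":-10}
    - {"dx":0.0105,"dy":-0.03,"dz":0,"wx":0,"wy":0,"wz":-10}
    - {"dx":0.0155,"dy":-0.028,"dz":0,"wx":0,"wy":0,"wz":-10}

```text
time_s: 1.6
tcp_pos: [497.3, 298.2, 404.1]
eef_rot: [[0.21, -0.978, -0.001], [-0.978, -0.21, -0.001], [0.0, 0.001, -1.0]]
ft_force: [-0.7, -0.3, 0.7]
finger_gap: 0.997
```

```bash
sed -i "s/rows.append.*/rows.append(r)/" plan.py; python3 - <<'E'
from plan import *
stt();a=plan([609.5,239.5,375],Rt(232.1),5)
E
```

```text
t 1.6 q [31.0, 23.1, 13.2, 80.2, 0.0, -71.2] tcp [497.3, 298.2, 404.1] z [-0.001, -0.001, -1.0] y [-0.978, -0.21, 0.001] F [-0.7, -0.3, 0.7] gap 0.997
[{"dx": 0.0162, "dy": -0.0195, "dz": 0.0058, "wx": 0.02, "wy": 0.0, "wz": -8.0}, {"dx": 0.0187, "dy": -0.017, "dz": 0.0058, "wx": 0.02, "wy": 0.0, "wz": -8.0}, {"dx": 0.021, "dy": -0.0143, "dz": 0.0058, "wx": 0.02, "wy": 0.0, "wz": -8.0}, {"dx": 0.0227, "dy": -0.0112, "dz": 0.0058, "wx": 0.02, "wy": 0.0, "wz": -8.0}, {"dx": 0.024, "dy": -0.0079, "dz": 0.0058, "wx": 0.02, "wy": 0.0, "wz": -8.0}]
end [609.5 239.5 375. ] max step 25.988377247908982 deg/row 7.996122011605732
```

Emit:
servo_tool:
  motion:
    - {"dx":0.016,"dy":-0.0195,"dz":0.006,"wx":0,"wy":0,"wz":-8}
    - {"dx":0.0187,"dy":-0.017,"dz":0.006,"wx":0,"wy":0,"wz":-8}
    - {"dx":0.021,"dy":-0.0143,"dz":0.006,"wx":0,"wy":0,"wz":-8}
    - {"dx":0.0227,"dy":-0.0112,"dz":0.006,"wx":0,"wy":0,"wz":-8}
    - {"dx":0.024,"dy":-0.008,"dz":0.006,"wx":0,"wy":0,"wz":-8}
    - {"dx":0,"dy":0,"dz":0,"wx":0,"wy":0,"wz":0}

```text
time_s: 2.35
tcp_pos: [609.3, 238.6, 372.7]
eef_rot: [[0.784, -0.621, -0.003], [-0.621, -0.784, -0.001], [-0.001, 0.003, -1.0]]
ft_force: [0.0, -0.2, 0.4]
finger_gap: 0.998
```

```bash
python3 - <<'E'
from plan import *
stt();a=plan([609.5,239.5,338],Rt(232.1),2)
im=cams.camera("scene"); cv2.imwrite("pics/s1.png",im[:,:,::-1]); crop("pics/s1.png","pics/s1c.png",270,160,430,300,5)
E
```

```text
t 2.35 q [21.4, 32.8, 24.1, 81.5, -0.0, -120.2] tcp [609.3, 238.6, 372.7] z [-0.003, -0.001, -1.0] y [-0.621, -0.784, 0.003] F [0.0, -0.2, 0.4] gap 0.998
[{"dx": -0.0002, "dy": -0.0004, "dz": 0.0174, "wx": 0.07, "wy": 0.04, "wz": -0.24}, {"dx": -0.0002, "dy": -0.0005, "dz": 0.0173, "wx": 0.07, "wy": 0.04, "wz": -0.24}]
end [609.5 239.5 338. ] max step 17.359601228732114 deg/row 0.2522983002156866
```

View pics/s1c.png

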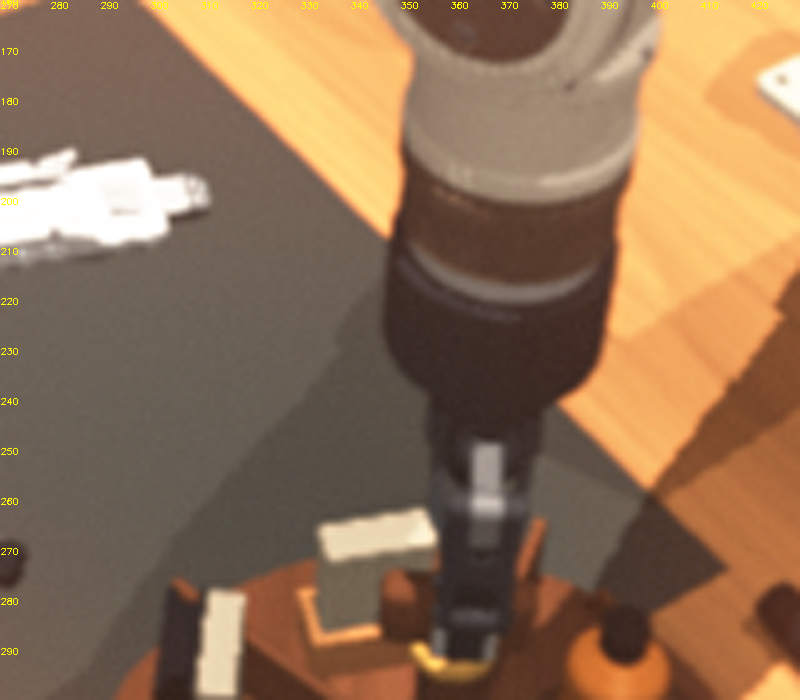

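The gripper stands over the knob bar (fingers at about (365,270)), with the bar running between the jaws. I'll go down and grip.

Emit:
servo_tool:
  motion:
    - {"dx":0,"dy":-0.0005,"dz":0.0175,"wx":0,"wy":0,"wz":-0.2}
    - {"dx":0,"dy":-0.0005,"dz":0.0175,"wx":0,"wy":0,"wz":-0.2}
    - {"dx":0,"dy":0,"dz":0,"wx":0,"wy":0,"wz":0}

```text
time_s: 2.78
tcp_pos: [607.7, 241.0, 338.2]
eef_rot: [[0.79, -0.613, -0.004], [-0.613, -0.79, -0.001], [-0.002, 0.003, -1.0]]
ft_force: [-1.1, 0.3, 0.6]
finger_gap: 0.995
```

Emit:
servo_tool:
  motion:
    - {"dx":0,"dy":0,"dz":0,"wx":0,"wy":0,"wz":0}
    - {"dx":0,"dy":0,"dz":0,"wx":0,"wy":0,"wz":0}
    - {"dx":0,"dy":0,"dz":0,"wx":0,"wy":0,"wz":0}
    - {"dx":0,"dy":0,"dz":0,"wx":0,"wy":0,"wz":0}
    - {"dx":0,"dy":0,"dz":0,"wx":0,"wy":0,"wz":0}
  jaw: 0
  grip_force: 25

```text
time_s: 3.4
tcp_pos: [609.2, 240.8, 340.3]
eef_rot: [[0.79, -0.613, 0.001], [-0.613, -0.79, 0.001], [0.0, -0.002, -1.0]]
ft_force: [1.2, 1.3, 0.7]
finger_gap: 0.18
```

```bash
python3 - <<'E'
from plan import *
stt()
E
```

```text
t 3.4 q [21.6, 33.4, 20.4, 76.8, 0.0, -120.6] tcp [609.2, 240.8, 340.3] z [0.001, 0.001, -1.0] y [-0.613, -0.79, -0.002] F [1.2, 1.3, 0.7] gap 0.18
```

Gripped: the gap is about 15 mm and the forces are small. I'll turn 120.6° clockwise.

Emit:
servo_tool:
  motion:
    - {"dx":0,"dy":0,"dz":0,"wx":0,"wy":0,"wz":10.05}
    - {"dx":0,"dy":0,"dz":0,"wx":0,"wy":0,"wz":10.05}
    - {"dx":0,"dy":0,"dz":0,"wx":0,"wy":0,"wz":10.05}
    - {"dx":0,"dy":0,"dz":0,"wx":0,"wy":0,"wz":10.05}
    - {"dx":0,"dy":0,"dz":0,"wx":0,"wy":0,"wz":10.05}
    - {"dx":0,"dy":0,"dz":0,"wx":0,"wy":0,"wz":10.05}
    - {"dx":0,"dy":0,"dz":0,"wx":0,"wy":0,"wz":10.05}
    - {"dx":0,"dy":0,"dz":0,"wx":0,"wy":0,"wz":10.05}
    - {"dx":0,"dy":0,"dz":0,"wx":0,"wy":0,"wz":10.05}
    - {"dx":0,"dy":0,"dz":0,"wx":0,"wy":0,"wz":10.05}
    - {"dx":0,"dy":0,"dz":0,"wx":0,"wy":0,"wz":10.05}
    - {"dx":0,"dy":0,"dz":0,"wx":0,"wy":0,"wz":10.05}

```text
time_s: 4.9
tcp_pos: [610.9, 240.6, 340.3]
eef_rot: [[-0.932, -0.363, 0.006], [-0.363, 0.932, 0.001], [-0.006, -0.002, -1.0]]
ft_force: [7.9, 0.2, -1.1]
finger_gap: 0.187
```

Emit:
servo_tool:
  motion:
    - {"dx":0,"dy":0,"dz":0,"wx":0,"wy":0,"wz":0}
    - {"dx":0,"dy":0,"dz":0,"wx":0,"wy":0,"wz":0}
    - {"dx":0,"dy":0,"dz":0,"wx":0,"wy":0,"wz":0}
  jaw: 100

```text
time_s: 5.28
tcp_pos: [608.7, 240.5, 339.5]
eef_rot: [[-0.929, -0.369, -0.001], [-0.369, 0.929, -0.0], [0.001, -0.0, -1.0]]
ft_force: [-0.3, -0.3, -0.8]
finger_gap: 0.815
```

Emit:
servo_tool:
  motion:
    - {"dx":0,"dy":0,"dz":-0.06,"wx":0,"wy":0,"wz":0}
    - {"dx":0,"dy":0,"dz":-0.06,"wx":0,"wy":0,"wz":0}
    - {"dx":0,"dy":0,"dz":-0.02,"wx":0,"wy":0,"wz":0}

```text
time_s: 5.65
tcp_pos: [608.7, 240.5, 485.1]
eef_rot: [[-0.929, -0.369, 0.007], [-0.369, 0.93, 0.003], [-0.008, -0.0, -1.0]]
ft_force: [0.0, 0.7, 0.6]
finger_gap: 1.002
```

```bash
python3 - <<'E'
from plan import *
stt()
for n in("scene","top"):
    im=cams.camera(n); cv2.imwrite(f"pics/{n}2.png",im[:,:,::-1])
crop("pics/top2.png","pics/d1.png",175,120,275,220,6)
crop("pics/scene2.png","pics/d2.png",280,235,435,375,5)
E
```

```text
t 5.65 q [21.6, 32.6, 40.3, 97.2, -0.0, -0.1] tcp [608.7, 240.5, 485.1] z [0.007, 0.003, -1.0] y [-0.369, 0.93, -0.0] F [0.0, 0.7, 0.6] gap 1.002
```

View pics/d1.png

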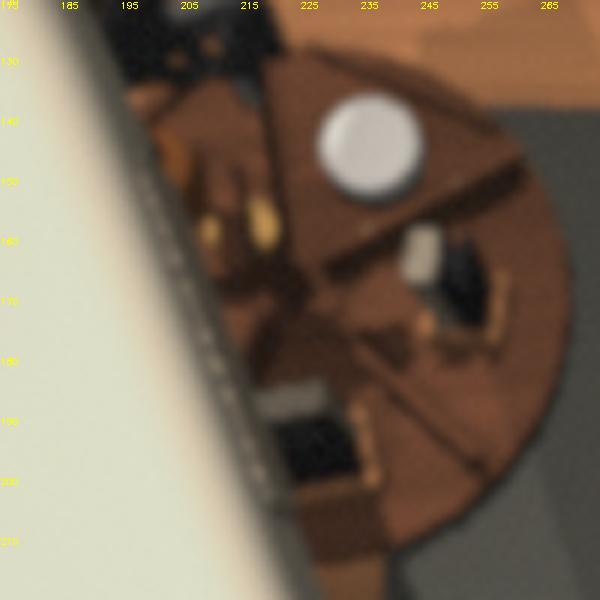

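View pics/d2.png

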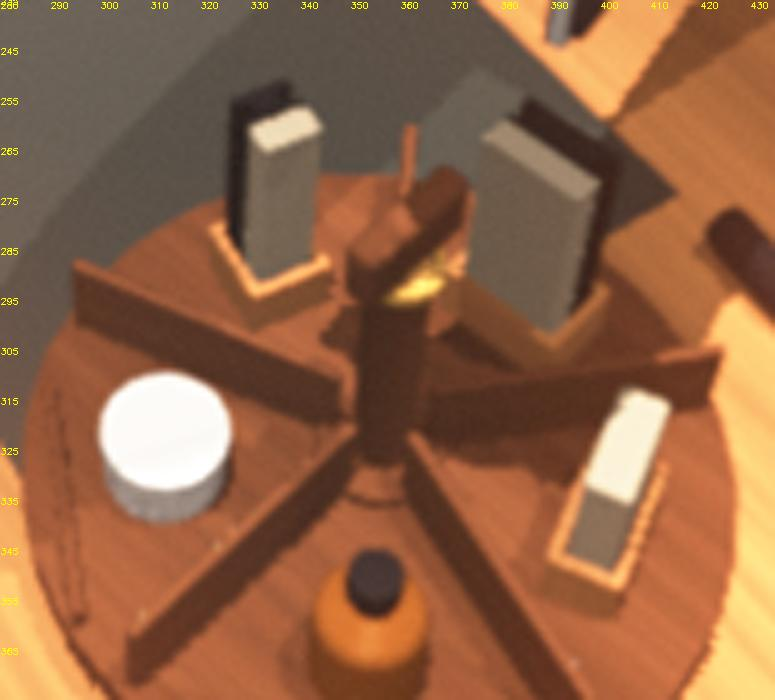

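```bash
cat > f3.py <<'E'
from h import *
from scipy.optimize import least_squares
def st(c,r,t,z):
    u=np.array([np.cos(c[2]),np.sin(c[2])]);v=np.array([-u[1],u[0]])
    return np.r_[c[:2]+r*u+t*v,z]
S=lambda px,py:(280+px/5-.5,235+py/5-.5)
obs=[(S(483,137),(84,-25)),(S(583,201),(84,25)),(S(508,117),(103,-25)),(S(602,178),(103,25))]
# which t sign? +t for u~201 is (+.37,-.93) => y smaller => left/far in scene
for sg in(1,-1):
  f=least_squares(lambda c:np.ravel([proj("scene",st(c,r,sg*t,150))[0]-o for o,(r,t) in obs]),[609.5,239.5,3.52])
  print(sg,f.x,np.degrees(f.x[2]),f.cost)
  c=f.x if f.cost<5 else None
  if c is not None: print('stone',st(c,100,0,90), np.round(f.fun,1))
E
python3 f3.py
```

```text
1 [4.32727887e+02 1.89784984e+02 3.29890931e-01] 18.90135804025118 90.56091029969704
-1 [611.74086893 244.1053415    3.4003424 ] 194.82526834118735 0.9029931225615497
stone [515.06980503 218.51812976  90.        ] [-0.2  0.5 -0.6  0.4  0.  -0.6  0.8 -0.3]
```

```bash
cat >> f3.py <<'E'
for nm,c in(("e1",(609.2,240.5,np.radians(201.6))),("e2",f.x)):
  pts=[st(c,r,t,z) for r in(84,103,116) for t in(-25,25) for z in(150,)]+[st(c,r,t,197) for r in(-30,30) for t in(-8,8)]+[st(c,84,t,58) for t in(-25,25)]
  crop("pics/scene2.png",f"pics/{nm}.png",330,235,430,330,6,pts,"scene")
a=cv2.imread("pics/e1.png");b=cv2.imread("pics/e2.png");cv2.imwrite("pics/e.png",cv2.resize(np.vstack([a,b])[:, :],None,fx=.52,fy=.52) if 0 else a)
E
python3 f3.py
```

```text
1 [4.32727887e+02 1.89784984e+02 3.29890931e-01] 18.90135804025118 90.56091029969704
-1 [611.74086893 244.1053415    3.4003424 ] 194.82526834118735 0.9029931225615497
stone [515.06980503 218.51812976  90.        ] [-0.2  0.5 -0.6  0.4  0.  -0.6  0.8 -0.3]
```

View pics/e1.png

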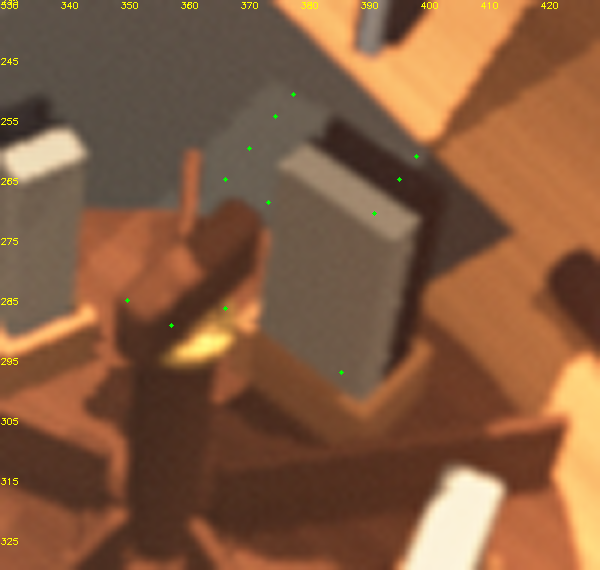

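View pics/e2.png

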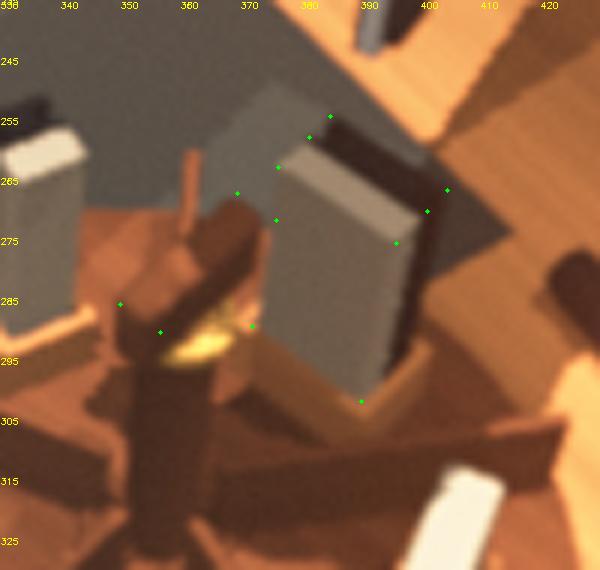

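```bash
cat >> f3.py <<'E'
g=least_squares(lambda th:np.ravel([proj("scene",st((609.4,240.3,th[0]),r,-t,150))[0]-o for o,(r,t) in obs]),[3.45])
print(np.degrees(g.x),g.cost,np.round(g.fun,1)); c=(609.4,240.3,g.x[0]);print(st(c,100,0,90))
pts=[st(c,r,t,z) for r in(84,103,116) for t in(-25,25) for z in(150,)]+[st(c,r,t,58) for r in (84,116) for t in(-25,25)]
crop("pics/top2.png","pics/e3.png",205,160,255,220,10,pts,"top")
E
python3 f3.py
```

```text
1 [4.32727887e+02 1.89784984e+02 3.29890931e-01] 18.90135804025118 90.56091029969704
-1 [611.74086893 244.1053415    3.4003424 ] 194.82526834118735 0.9029931225615497
stone [515.06980503 218.51812976  90.        ] [-0.2  0.5 -0.6  0.4  0.  -0.6  0.8 -0.3]
[193.34300048] 3.9394756757184792 [ 0.5 -0.8 -0.2 -0.6  0.9 -1.7  1.3 -1.2]
[512.09940536 217.2219957   90.        ]
```

View pics/e3.png

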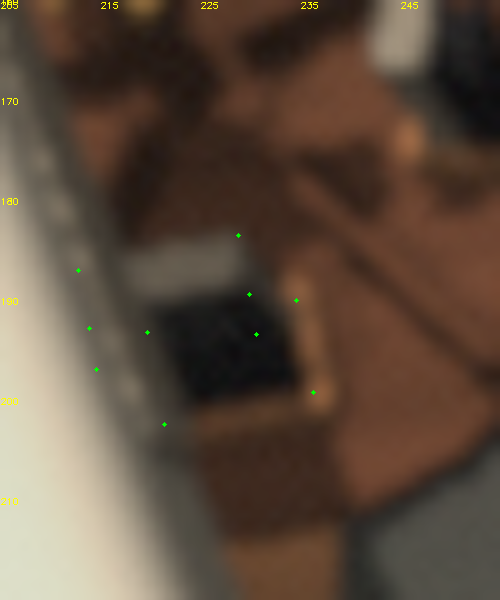

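The scene picture puts the wide stone at about 194°, so it lagged the wrist by a few degrees. The arm hides part of it in the top view. I'll swing aside for a clear look.

Emit:
servo_tool:
  motion:
    - {"dx":0.0215,"dy":-0.054,"dz":0,"wx":0,"wy":0,"wz":0}
    - {"dx":0.0215,"dy":-0.054,"dz":0,"wx":0,"wy":0,"wz":0}
    - {"dx":0.0215,"dy":-0.054,"dz":0,"wx":0,"wy":0,"wz":0}
    - {"dx":0.0215,"dy":-0.054,"dz":0,"wx":0,"wy":0,"wz":0}

```text
time_s: 6.25
tcp_pos: [608.0, 6.4, 477.5]
eef_rot: [[-0.929, -0.369, -0.003], [-0.369, 0.929, -0.0], [0.003, 0.001, -1.0]]
ft_force: [1.3, 0.3, -0.3]
finger_gap: 1.001
```

```bash
python3 - <<'E'
from plan import *
stt()
for n in("scene","top"):
    im=cams.camera(n); cv2.imwrite(f"pics/{n}3.png",im[:,:,::-1])
crop("pics/top3.png","pics/d1.png",175,130,265,220,8)
crop("pics/scene3.png","pics/d2.png",355,245,425,315,8)
E
```

```text
t 6.25 q [0.6, 26.3, 28.9, 92.8, -0.0, -21.0] tcp [608.0, 6.4, 477.5] z [-0.003, -0.0, -1.0] y [-0.369, 0.929, 0.001] F [1.3, 0.3, -0.3] gap 1.001
```

View pics/d1.png

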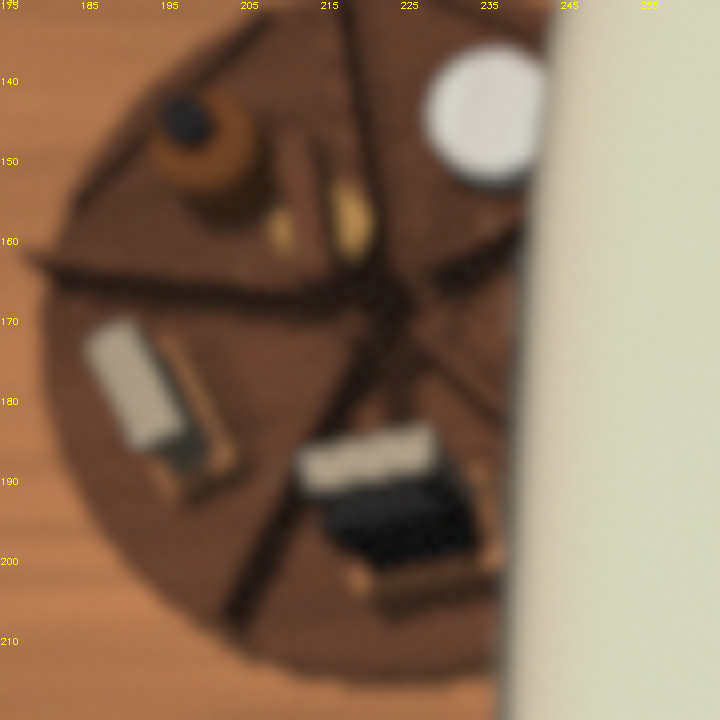

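View pics/d2.png

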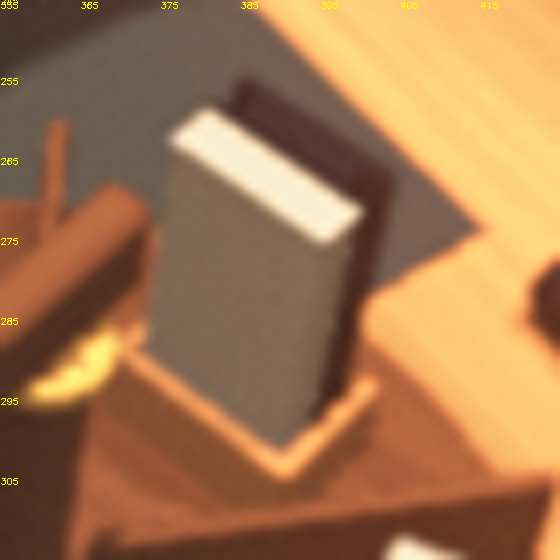

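```bash
cat > f4.py <<'E'
from h import *
from scipy.optimize import least_squares
def st(c,r,t,z):
    u=np.array([np.cos(c[2]),np.sin(c[2])]);v=np.array([-u[1],u[0]])
    return np.r_[c[:2]+r*u+t*v,z]
T=lambda px,py:("top",175+px/8-.5,130+py/8-.5)
S=lambda px,py:("scene",355+px/8-.5,245+py/8-.5)
obs=[(T(297,453),(84,-25)),(T(430,423),(84,25)),(T(310,497),(103,-25)),(T(440,468),(103,25)),
(S(168,138),(84,25)),(S(325,245),(84,-25)),(S(207,107),(103,25)),(S(365,210),(103,-25))]
F=lambda c,ix:np.ravel([proj(obs[i][0][0],st(c,*obs[i][1],150))[0]-obs[i][0][1:] for i in ix])
for ix in (range(8),range(4),range(4,8)):
  f=least_squares(F,[609.5,239.5,3.4],args=(ix,));c=f.x
  print(c[:2],np.degrees(c[2]),f.cost,'stone',st(c,100,0,90),np.round(f.fun,1).tolist())
E
python3 f4.py
```

```text
[612.65068549 242.24225662] 193.89846522519707 1.4214573294780704 stone [515.57839387 218.22205263  90.        ] [0.5, -0.6, -0.2, -0.4, -0.1, -0.3, -0.3, -0.2, 0.1, 0.4, -0.1, 0.0, 0.6, -0.6, 0.2, -0.9]
[611.23647063 242.70729634] 194.33543614781013 0.23106491016567043 stone [514.35019236 217.94746836  90.        ] [0.5, -0.2, -0.2, -0.1, 0.0, 0.2, -0.3, 0.1]
[613.54180966 242.14971574] 193.65088746277635 0.6572693878488772 stone [516.36663217 218.54918864  90.        ] [-0.1, 0.7, -0.3, 0.3, 0.5, -0.4, -0.0, -0.6]
```

```bash
python3 - <<'E'
from plan import *
psi=np.radians(194);u=np.array([np.cos(psi),np.sin(psi),0])
C=np.array([514.3,217.7,0])
G=C-5*u+[0,0,135]
Rg=Rt(104,14); t=G-gp()*Rg.as_matrix()[:,2]
print(G,t)
stt()
a=plan(t+[0,0,65],Rg,5)
b=plan(t,Rg,3,start=a)
E
```

```text
[519.15147863 218.90960948 135.        ] [555.46510401 227.96361317 285.10474885]
t 6.35 q [0.3, 26.3, 28.9, 92.9, -0.1, -20.9] tcp [608.0, 2.5, 477.7] z [-0.004, -0.002, -1.0] y [-0.361, 0.933, -0.001] F [0.7, 0.7, -0.1] gap 1.0
[{"dx": -0.0066, "dy": 0.0459, "dz": 0.0255, "wx": -0.19, "wy": 2.75, "wz": 1.43}, {"dx": -0.0067, "dy": 0.0459, "dz": 0.0253, "wx": -0.19, "wy": 2.75, "wz": 1.43}, {"dx": -0.0067, "dy": 0.046, "dz": 0.0251, "wx": -0.19, "wy": 2.75, "wz": 1.43}, {"dx": -0.0067, "dy": 0.0462, "dz": 0.0249, "wx": -0.19, "wy": 2.75, "wz": 1.43}, {"dx": -0.0069, "dy": 0.0462, "dz": 0.0248, "wx": -0.19, "wy": 2.75, "wz": 1.43}]
end [555.5 228.  350.1] max step 52.86877134247173 deg/row 3.1024634848942183
[{"dx": -0.0052, "dy": -0.0, "dz": 0.021, "wx": 0.01, "wy": -0.0, "wz": -0.01}, {"dx": -0.0053, "dy": -0.0, "dz": 0.021, "wx": 0.01, "wy": -0.0, "wz": -0.01}, {"dx": -0.0052, "dy": -0.0001, "dz": 0.0211, "wx": 0.01, "wy": -0.0, "wz": -0.01}]
end [555.5 227.9 285.1] max step 21.66648996036253 deg/row 0.010791045267395515
```

Emit:
servo_tool:
  motion:
    - {"dx":-0.0066,"dy":0.046,"dz":0.0255,"wx":-0.2,"wy":2.75,"wz":1.4}
    - {"dx":-0.0067,"dy":0.046,"dz":0.0253,"wx":-0.2,"wy":2.75,"wz":1.4}
    - {"dx":-0.0067,"dy":0.046,"dz":0.025,"wx":-0.2,"wy":2.75,"wz":1.4}
    - {"dx":-0.0067,"dy":0.046,"dz":0.025,"wx":-0.2,"wy":2.75,"wz":1.4}
    - {"dx":-0.0069,"dy":0.046,"dz":0.025,"wx":-0.2,"wy":2.75,"wz":1.4}
    - {"dx":0,"dy":0,"dz":0,"wx":0,"wy":0,"wz":0}
    - {"dx":0,"dy":0,"dz":0,"wx":0,"wy":0,"wz":0}

```text
time_s: 7.22
tcp_pos: [554.1, 233.6, 351.1]
eef_rot: [[-0.939, -0.252, -0.233], [-0.245, 0.968, -0.059], [0.24, 0.002, -0.971]]
ft_force: [0.6, -0.3, 0.0]
finger_gap: 0.999
```

```bash
python3 - <<'E'
from plan import *
s=stt()
Rg=Rt(104,14)
b=plan([555.47,227.96,285.1],Rg,3)
im=cams.camera("scene"); cv2.imwrite("pics/s4.png",im[:,:,::-1]); crop("pics/s4.png","pics/s4c.png",330,180,450,300,5)
E
```

```text
t 7.225 q [22.4, 33.5, 21.1, 91.4, 2.0, 7.6] tcp [554.1, 233.6, 351.1] z [-0.233, -0.059, -0.971] y [-0.252, 0.968, 0.002] F [0.6, -0.3, 0.0] gap 0.999
[{"dx": -0.0053, "dy": -0.002, "dz": 0.0214, "wx": -0.01, "wy": 0.04, "wz": 0.21}, {"dx": -0.0052, "dy": -0.0019, "dz": 0.0213, "wx": -0.01, "wy": 0.04, "wz": 0.21}, {"dx": -0.0053, "dy": -0.002, "dz": 0.0214, "wx": -0.01, "wy": 0.04, "wz": 0.21}]
end [555.5 227.9 285.1] max step 22.09787919407489 deg/row 0.21322310695480828
```

View pics/s4c.png

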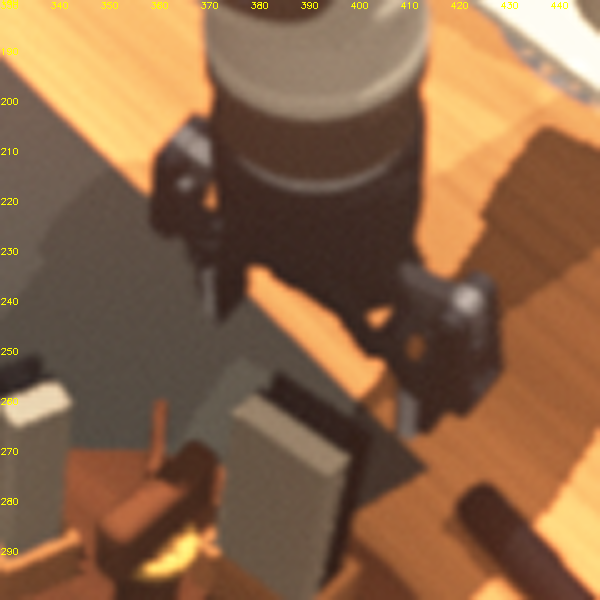

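The open jaws straddle the wide stone's top in the picture. I'll go down and grip.

Emit:
servo_tool:
  motion:
    - {"dx":-0.0053,"dy":-0.002,"dz":0.0214,"wx":0,"wy":0,"wz":0.2}
    - {"dx":-0.0053,"dy":-0.002,"dz":0.0214,"wx":0,"wy":0,"wz":0.2}
    - {"dx":-0.0053,"dy":-0.002,"dz":0.0214,"wx":0,"wy":0,"wz":0.2}
    - {"dx":0,"dy":0,"dz":0,"wx":0,"wy":0,"wz":0}
    - {"dx":0,"dy":0,"dz":0,"wx":0,"wy":0,"wz":0}

```text
time_s: 7.9
tcp_pos: [556.7, 226.9, 287.6]
eef_rot: [[-0.943, -0.24, -0.229], [-0.233, 0.971, -0.056], [0.236, 0.0, -0.972]]
ft_force: [-0.4, 0.1, 1.3]
finger_gap: 1.001
```

```bash
python3 - <<'E'
from plan import *
s=stt()
Rm=np.array(s['eef_rot']);print('G',np.array(s['tcp_pos'])+gp()*Rm[:,2])
im=cams.camera("scene"); cv2.imwrite("pics/s5.png",im[:,:,::-1]); crop("pics/s5.png","pics/s5c.png",330,190,450,310,5)
E
```

```text
t 7.9 q [21.8, 35.4, 14.9, 83.0, 1.9, 7.7] tcp [556.7, 226.9, 287.6] z [-0.229, -0.056, -0.972] y [-0.24, 0.971, 0.0] F [-0.4, 0.1, 1.3] gap 1.001
G [521.19159365 218.25199113 137.27188967]
```

View pics/s5c.png

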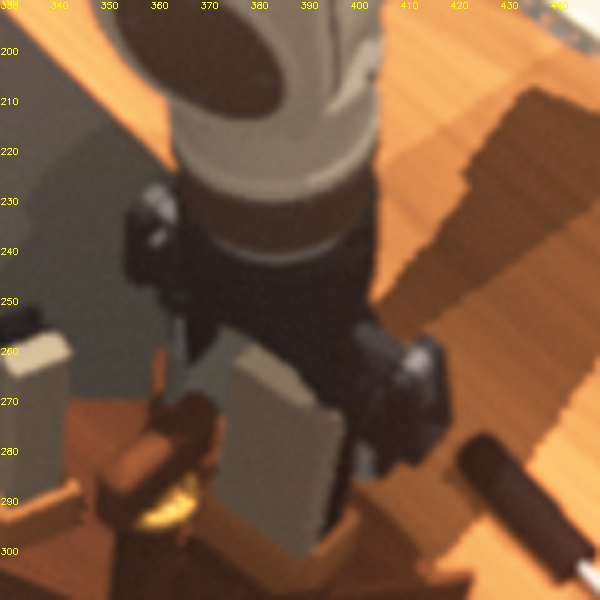

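Emit:
servo_tool:
  motion:
    - {"dx":0.0015,"dy":0,"dz":0.003,"wx":0,"wy":0,"wz":0}
    - {"dx":0,"dy":0,"dz":0,"wx":0,"wy":0,"wz":0}
    - {"dx":0,"dy":0,"dz":0,"wx":0,"wy":0,"wz":0}
    - {"dx":0,"dy":0,"dz":0,"wx":0,"wy":0,"wz":0}
    - {"dx":0,"dy":0,"dz":0,"wx":0,"wy":0,"wz":0}
  jaw: 0
  grip_force: 60

```text
time_s: 8.57
tcp_pos: [554.1, 227.3, 284.3]
eef_rot: [[-0.943, -0.241, -0.23], [-0.235, 0.97, -0.057], [0.237, 0.0, -0.971]]
ft_force: [-0.6, 0.3, 5.0]
finger_gap: 0.573
```

```bash
python3 - <<'E'
from plan import *
s=stt()
Rm=R.from_matrix(s['eef_rot']);p=np.array(s['tcp_pos']);print('G',p+gp()*Rm.as_matrix()[:,2])
plan(p+[0,0,20],Rm,2)
E
```

```text
t 8.575 q [21.9, 35.4, 14.2, 82.4, 1.9, 7.7] tcp [554.1, 227.3, 284.3] z [-0.23, -0.057, -0.971] y [-0.241, 0.97, 0.0] F [-0.6, 0.3, 5.0] gap 0.573
G [518.48691345 218.48039523 133.9962329 ]
[{"dx": 0.0024, "dy": 0.0, "dz": -0.0097, "wx": 0.0, "wy": 0.0, "wz": 0.0}, {"dx": 0.0023, "dy": 0.0, "dz": -0.0097, "wx": 0.0, "wy": 0.0, "wz": 0.0}]
end [554.2 227.3 304.2] max step 10.0 deg/row 0.0
```

Gripped at about 49 mm. I'll lift straight up.

Emit:
servo_tool:
  motion:
    - {"dx":0.0024,"dy":0,"dz":-0.0097,"wx":0,"wy":0,"wz":0}
    - {"dx":0.0024,"dy":0,"dz":-0.0097,"wx":0,"wy":0,"wz":0}
    - {"dx":0.0024,"dy":0,"dz":-0.0097,"wx":0,"wy":0,"wz":0}

```text
time_s: 8.95
tcp_pos: [554.0, 227.0, 313.8]
eef_rot: [[-0.942, -0.241, -0.232], [-0.234, 0.971, -0.058], [0.239, 0.0, -0.971]]
ft_force: [0.2, 0.4, -3.9]
finger_gap: 0.574
```

Emit:
servo_tool:
  motion:
    - {"dx":0.005,"dy":0,"dz":-0.02,"wx":0,"wy":0,"wz":0}
    - {"dx":0.005,"dy":0,"dz":-0.02,"wx":0,"wy":0,"wz":0}
    - {"dx":0.005,"dy":0,"dz":-0.02,"wx":0,"wy":0,"wz":0}

```text
time_s: 9.32
tcp_pos: [553.7, 226.9, 376.4]
eef_rot: [[-0.943, -0.241, -0.231], [-0.234, 0.97, -0.057], [0.238, 0.0, -0.971]]
ft_force: [-0.1, 0.0, -3.5]
finger_gap: 0.574
```

```bash
python3 - <<'E'
from plan import *
s=stt()
for n in("scene","top"):
    im=cams.camera(n); cv2.imwrite(f"pics/{n}6.png",im[:,:,::-1])
crop("pics/scene6.png","pics/s6c.png",290,160,450,320,5)
E
```

```text
t 9.325 q [21.9, 32.6, 23.3, 94.4, 1.9, 7.7] tcp [553.7, 226.9, 376.4] z [-0.231, -0.057, -0.971] y [-0.241, 0.97, 0.0] F [-0.1, 0.0, -3.5] gap 0.574
```

View pics/s6c.png

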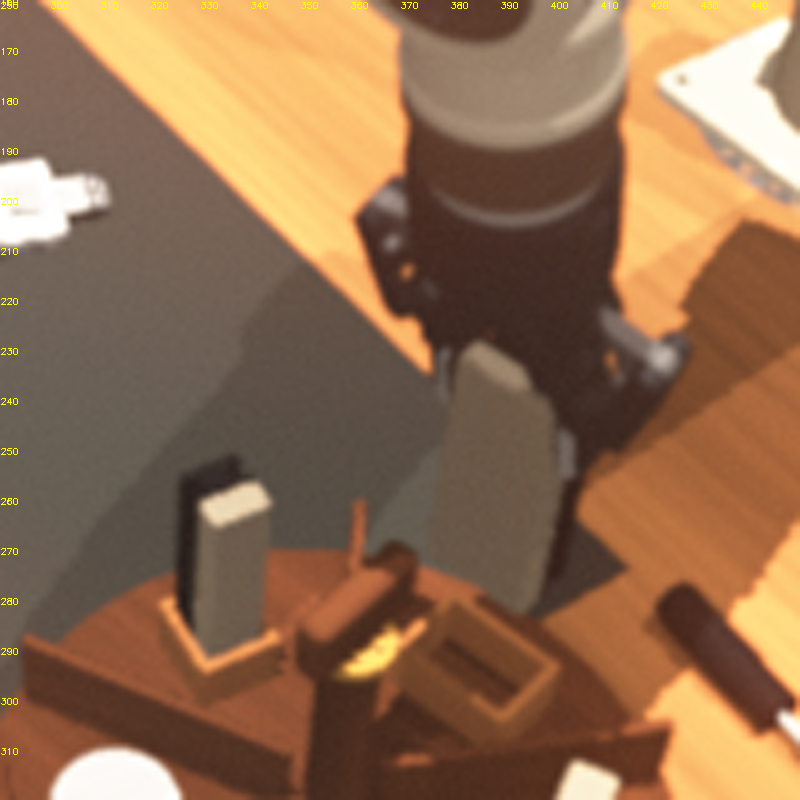

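View pics/top6.png

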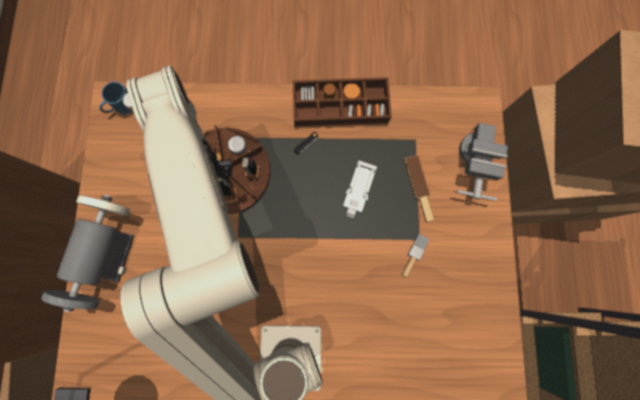

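Stone out and clear; the pocket at about (385,270) is empty. Before tilting down, I'll fit the arm's planar kinematics from the readings so far to check the reach of the laying pose.

```bash
python3 - <<'E'
from h import *
from scipy.optimize import least_squares
D=[([13.832,.213,76.501],[156.152,474.706,403.814]),([23.1,13.2,80.2],[497.3,298.2,404.1]),([32.8,24.1,81.5],[609.3,238.6,372.7]),([33.4,20.4,76.8],[609.2,240.8,340.3]),([32.6,40.3,97.2],[608.7,240.5,485.1]),([26.3,28.9,92.8],[608,6.4,477.5]),([33.5,21.1,91.4],[554.1,233.6,351.1]),([35.4,14.9,83.0],[556.7,226.9,287.6]),([32.6,23.3,94.4],[553.7,226.9,376.4]),([35.4,14.2,82.4],[554.1,227.3,284.3])]
def fk(p,q):
    a,b,L1,L2,L3,e=p;q=np.radians(q);f=q[0]-q[1];t=f+q[2]
    return np.array([a+L1*np.sin(q[0])+L2*np.cos(f)+e*np.sin(f)+L3*np.cos(t), b+L1*np.cos(q[0])-L2*np.sin(f)+e*np.cos(f)-L3*np.sin(t)])
F=lambda p:np.ravel([fk(p,q)-[np.hypot(*x[:2]),x[2]] for q,x in D])
f=least_squares(F,[0,300,400,350,150,0]);p=f.x;print(p.round(1),np.round(f.fun,1))
for R,zg,tilt in((486,36,-70),(520,36,-70),(450,36,-70),(500,60,-45),(500,220,14)):
    ph=90+tilt; t=np.radians(ph); r=R-154.7*np.cos(t); z=zg+154.7*np.sin(t)
    def ik(q): return np.r_[fk(p,[q[0],q[1],ph-q[0]+q[1]])-[r,z]]
    g=least_squares(ik,[30,15]);print(R,tilt,(r,z),g.x.round(1),'q4',round(ph-g.x[0]+g.x[1],1),g.cost)
print(proj("top",[[530,-10,0],[590,-35,0],[470,-35,0],[470,15,0],[590,15,0]]).round(0))
E
```

```text
[-3.000e-01  2.401e+02  4.931e+02  3.916e+02  2.304e+02  7.900e+00] [-0.2  0.1  0.  -0.5 -0.1 -0.   0.2  0.6 -0.1  0.3  0.2 -0.2 -0.3 -0.
 -0.1  0.6  0.1 -0.3  0.2 -0.5]
486 -70 (np.float64(340.62955156442), np.float64(88.91051617248095)) [ 159.1 -104.5] q4 -243.6 2.1527698559119324e-25
520 -70 (np.float64(374.62955156442), np.float64(88.91051617248095)) [ 160.2 -109.7] q4 -249.9 4.6852026882886333e-26
450 -70 (np.float64(304.62955156442), np.float64(88.91051617248095)) [153.5 -98. ] q4 -231.6 1.6155871338926322e-26
500 -45 (np.float64(390.6105809504411), np.float64(169.38941904955888)) [ 16.2 -61.6] q4 -32.8 9.932629699171903e-23
500 14 (np.float64(537.4253172492686), np.float64(370.1047488548967)) [25.5 10.9] q4 89.4 8.077935669463161e-27
[[297. 195.]
 [304. 178.]
 [304. 212.]
 [289. 212.]
 [290. 178.]]
```

```bash
cat > kin.py <<'E'
import numpy as np
from scipy.optimize import least_squares
p=[-0.3,240.1,493.1,391.6,230.4,7.9]
def fk(q):
    a,b,L1,L2,L3,e=p;q=np.radians(q);f=q[0]-q[1];t=f+q[2]
    return np.array([a+L1*np.sin(q[0])+L2*np.cos(f)+e*np.sin(f)+L3*np.cos(t), b+L1*np.cos(q[0])-L2*np.sin(f)+e*np.cos(f)-L3*np.sin(t)])
def ik(R,zg,tilt):
    ph=90+tilt; t=np.radians(ph); r=R-154.7*np.cos(t); z=zg+154.7*np.sin(t)
    g=least_squares(lambda q:fk([q[0],q[1],ph-q[0]+q[1]])-[r,z],[20,-20],bounds=([-60,-62.3],[107,73]))
    return np.r_[g.x,ph-g.x[0]+g.x[1]].round(1),round(g.cost,2)
E
python3 - <<'E'
from kin import *
for tilt in(-70,-60,-50):
  for R in range(500,760,40): print(tilt,R,*ik(R,36 if tilt==-70 else 55,tilt))
from h import *
print('knife',atz("top",305,143,6),atz("top",294,152,6),atz("top",317,134,6),'driver',atz("top",228,236,10),atz("top",180,233,8))
E
```

```text
-70 500 [  66.   -62.3 -108.3] 3623.93
-70 540 [  60.5  -62.3 -102.8] 1190.44
-70 580 [ 56.8 -62.3 -99.1] 63.13
-70 620 [ 53.3 -58.3 -91.6] 0.0
-70 660 [ 51.1 -52.6 -83.7] 0.0
-70 700 [ 49.9 -46.9 -76.9] 0.0
-70 740 [ 49.6 -41.1 -70.8] 0.0
-60 500 [ 35.9 -62.3 -68.2] 2766.47
-60 540 [ 36.4 -62.3 -68.7] 592.23
-60 580 [ 36.5 -61.5 -68. ] 0.0
-60 620 [ 36.  -55.6 -61.6] 0.0
-60 660 [ 36.3 -49.7 -56. ] 0.0
-60 700 [ 37.2 -43.9 -51. ] 0.0
-60 740 [ 38.5 -37.9 -46.3] 0.0
-50 500 [ 21.5 -62.3 -43.8] 358.12
-50 540 [ 23.8 -60.6 -44.3] 0.0
-50 580 [ 25.1 -54.8 -39.9] 0.0
-50 620 [ 26.8 -49.1 -35.9] 0.0
-50 660 [ 28.7 -43.3 -32. ] 0.0
-50 700 [ 30.9 -37.4 -28.3] 0.0
-50 740 [ 33.2 -31.4 -24.6] 0.0
knife [716.83316887 -35.21223125   6.        ] [682.98689109   3.07066806   6.        ] [751.05961404 -77.43329218   6.        ] driver [383.31249251 218.75490622  10.        ] [391.57216916 381.88258607   8.        ]
```

Outward laying is limited by joint 3: it would need R ≥ 620, where the knife is. I'll tilt sideways with joint 5 instead. First I check that the wrist position is reachable, then plan the carry.

```bash
python3 - <<'E'
from plan import *
import kin
print(kin.ik(420,13-0-154.7,0), kin.ik(420,13+160-154.7,0))
s=stt()
p=np.array(s['tcp_pos']);Rm=R.from_matrix(s['eef_rot'])
G=p+gp()*Rm.as_matrix()[:,2];print(G)
GA=np.array([476,-37,215.]);RA=Rt(144,14);tA=GA-gp()*RA.as_matrix()[:,2]
a=plan(tA,RA,6)
E
```

```text
(array([ 39.5, -35.9,  14.6]), np.float64(0.0)) (array([ 20. , -31.2,  38.8]), np.float64(0.0))
t 9.425 q [21.9, 32.4, 23.4, 94.3, 1.9, 7.7] tcp [554.2, 227.1, 378.4] z [-0.226, -0.055, -0.972] y [-0.241, 0.97, 0.001] F [-0.4, 0.3, -3.9] gap 0.577
[519.12420597 218.56486998 227.97488928]
[{"dx": 0.0175, "dy": -0.0356, "dz": 0.0064, "wx": 1.59, "wy": 0.09, "wz": -6.48}, {"dx": 0.0213, "dy": -0.0332, "dz": 0.0075, "wx": 1.59, "wy": 0.09, "wz": -6.48}, {"dx": 0.0249, "dy": -0.0303, "dz": 0.0083, "wx": 1.59, "wy": 0.09, "wz": -6.48}, {"dx": 0.0282, "dy": -0.0271, "dz": 0.0092, "wx": 1.59, "wy": 0.09, "wz": -6.48}, {"dx": 0.031, "dy": -0.0235, "dz": 0.0099, "wx": 1.59, "wy": 0.09, "wz": -6.48}, {"dx": 0.0334, "dy": -0.0195, "dz": 0.0106, "wx": 1.59, "wy": 0.09, "wz": -6.48}]
end [498.   -6.7 365.1] max step 40.14476038497355 deg/row 6.674861113934022
```

Emit:
servo_tool:
  motion:
    - {"dx":0.0175,"dy":-0.0356,"dz":0.0064,"wx":1.6,"wy":0.1,"wz":-6.5}
    - {"dx":0.0213,"dy":-0.0332,"dz":0.0075,"wx":1.6,"wy":0.1,"wz":-6.5}
    - {"dx":0.025,"dy":-0.0303,"dz":0.0083,"wx":1.6,"wy":0.1,"wz":-6.5}
    - {"dx":0.028,"dy":-0.027,"dz":0.0092,"wx":1.6,"wy":0.1,"wz":-6.5}
    - {"dx":0.031,"dy":-0.0235,"dz":0.01,"wx":1.6,"wy":0.1,"wz":-6.5}
    - {"dx":0.0334,"dy":-0.0195,"dz":0.0106,"wx":1.6,"wy":0.1,"wz":-6.5}

```text
time_s: 10.18
tcp_pos: [497.0, -7.9, 362.0]
eef_rot: [[-0.564, -0.812, -0.148], [-0.788, 0.583, -0.199], [0.248, 0.004, -0.969]]
ft_force: [0.2, -1.3, -4.1]
finger_gap: 0.574
```

```bash
cat > rot.py <<'E'
from plan import *
def planG(G1,R1,n,start=None):
    """interpolate the grasp point linearly and rotation by slerp"""
    s=readout.read_state()
    p,Rc=(np.array(s['tcp_pos']),R.from_matrix(s['eef_rot'])) if start is None else start
    R0=Rc; G0=p+gp()*Rc.as_matrix()[:,2]; rv=(R0.inv()*R1).as_rotvec();rows=[]
    for i in range(n):
        f=(i+1)/n; Rn=R0*R.from_rotvec(rv*f); q=G0+(np.array(G1)-G0)*f-gp()*Rn.as_matrix()[:,2]
        d=Rc.inv().apply(q-p)/1000; w=np.degrees(rv)/n
        r=dict(dx=round(d[0],4),dy=round(d[1],4),dz=round(d[2],4),wx=round(w[0],1),wy=round(w[1],1),wz=round(w[2],1)); rows.append(r)
        p=p+Rc.apply(1000*np.array([r['dx'],r['dy'],r['dz']])); Rc=Rc*R.from_rotvec([r['wx'],r['wy'],r['wz']],degrees=True)
    print(json.dumps(rows));print('start G',G0.round(1),'end G',(p+gp()*Rc.as_matrix()[:,2]).round(1),'tcp',p.round(1),'z',Rc.as_matrix()[:,2].round(3),'maxd',max(np.linalg.norm([r['dx'],r['dy'],r['dz']]) for r in rows),'deg',np.degrees(np.linalg.norm(rv))/n)
    return p,Rc
E
python3 - <<'E'
from rot import *
stt()
planG([476,-37,90],Rt(144,-56),11)
E
```

```text
t 10.175 q [2.0, 18.9, -0.0, 80.2, -11.2, -51.5] tcp [497.0, -7.9, 362.0] z [-0.148, -0.199, -0.969] y [-0.812, 0.583, 0.004] F [0.2, -1.3, -4.1] gap 0.574
[{"dx": 0.0143, "dy": 0.0, "dz": 0.0117, "wx": 0.0, "wy": -6.4, "wz": 0.0}, {"dx": 0.0154, "dy": 0.0, "dz": 0.0119, "wx": 0.0, "wy": -6.4, "wz": 0.0}, {"dx": 0.0167, "dy": 0.0, "dz": 0.012, "wx": 0.0, "wy": -6.4, "wz": 0.0}, {"dx": 0.018, "dy": 0.0, "dz": 0.0121, "wx": 0.0, "wy": -6.4, "wz": 0.0}, {"dx": 0.0192, "dy": 0.0001, "dz": 0.0119, "wx": 0.0, "wy": -6.4, "wz": 0.0}, {"dx": 0.0203, "dy": -0.0, "dz": 0.0116, "wx": 0.0, "wy": -6.4, "wz": 0.0}, {"dx": 0.0216, "dy": -0.0, "dz": 0.0111, "wx": 0.0, "wy": -6.4, "wz": 0.0}, {"dx": 0.0227, "dy": -0.0, "dz": 0.0107, "wx": 0.0, "wy": -6.4, "wz": 0.0}, {"dx": 0.0237, "dy": 0.0, "dz": 0.01, "wx": 0.0, "wy": -6.4, "wz": 0.0}, {"dx": 0.0246, "dy": 0.0, "dz": 0.0092, "wx": 0.0, "wy": -6.4, "wz": 0.0}, {"dx": 0.0256, "dy": 0.0, "dz": 0.0083, "wx": 0.0, "wy": -6.4, "wz": 0.0}]
start G [474.2 -38.7 212.1] end G [475.1 -36.3  90.1] tcp [ 400.6 -140.8  176.5] z [ 0.482  0.675 -0.559] maxd 0.02691189328159578 deg 6.396400923555379
```

Emit:
servo_tool:
  motion:
    - {"dx":0.0143,"dy":0,"dz":0.0117,"wx":0,"wy":-6.4,"wz":0}
    - {"dx":0.0154,"dy":0,"dz":0.012,"wx":0,"wy":-6.4,"wz":0}
    - {"dx":0.0167,"dy":0,"dz":0.012,"wx":0,"wy":-6.4,"wz":0}
    - {"dx":0.018,"dy":0,"dz":0.012,"wx":0,"wy":-6.4,"wz":0}
    - {"dx":0.0192,"dy":0,"dz":0.012,"wx":0,"wy":-6.4,"wz":0}
    - {"dx":0.0203,"dy":0,"dz":0.0116,"wx":0,"wy":-6.4,"wz":0}
    - {"dx":0.0216,"dy":0,"dz":0.011,"wx":0,"wy":-6.4,"wz":0}
    - {"dx":0.0227,"dy":0,"dz":0.0107,"wx":0,"wy":-6.4,"wz":0}
    - {"dx":0.0237,"dy":0,"dz":0.01,"wx":0,"wy":-6.4,"wz":0}
    - {"dx":0.0246,"dy":0,"dz":0.0092,"wx":0,"wy":-6.4,"wz":0}
    - {"dx":0.0256,"dy":0,"dz":0.0083,"wx":0,"wy":-6.4,"wz":0}

```text
time_s: 11.55
tcp_pos: [400.4, -139.8, 176.3]
eef_rot: [[-0.329, -0.81, 0.486], [-0.45, 0.587, 0.673], [-0.83, 0.002, -0.558]]
ft_force: [-0.0, 0.8, -4.0]
finger_gap: 0.58
```

```bash
python3 - <<'E'
from rot import *
stt()
for n in("scene","top"):
    im=cams.camera(n); cv2.imwrite(f"pics/{n}7.png",im[:,:,::-1])
crop("pics/scene7.png","pics/s7c.png",280,90,440,240,5)
stt()
planG([476,-37,45],Rt(144,-69),5)
E
```

```text
t 11.55 q [-34.0, 24.7, -36.5, 26.2, 56.1, -86.5] tcp [400.4, -139.8, 176.3] z [0.486, 0.673, -0.558] y [-0.81, 0.587, 0.002] F [-0.0, 0.8, -4.0] gap 0.58
t 11.65 q [-34.0, 24.9, -36.6, 26.3, 55.8, -86.4] tcp [398.9, -139.5, 173.9] z [0.482, 0.673, -0.561] y [-0.809, 0.588, 0.012] F [-0.5, 0.1, -4.3] gap 0.578
[{"dx": 0.014, "dy": -0.0006, "dz": 0.0049, "wx": 0.1, "wy": -2.6, "wz": -0.1}, {"dx": 0.0143, "dy": -0.0005, "dz": 0.0046, "wx": 0.1, "wy": -2.6, "wz": -0.1}, {"dx": 0.0144, "dy": -0.0005, "dz": 0.0043, "wx": 0.1, "wy": -2.6, "wz": -0.1}, {"dx": 0.0147, "dy": -0.0005, "dz": 0.004, "wx": 0.1, "wy": -2.6, "wz": -0.1}, {"dx": 0.0147, "dy": -0.0005, "dz": 0.0036, "wx": 0.1, "wy": -2.6, "wz": -0.1}]
start G [473.5 -35.4  87.1] end G [476.5 -37.4  44.7] tcp [ 391.1 -153.8  100.5] z [ 0.552  0.752 -0.361] maxd 0.015242703172337904 deg 2.6308918685400533
```

View pics/s7c.png

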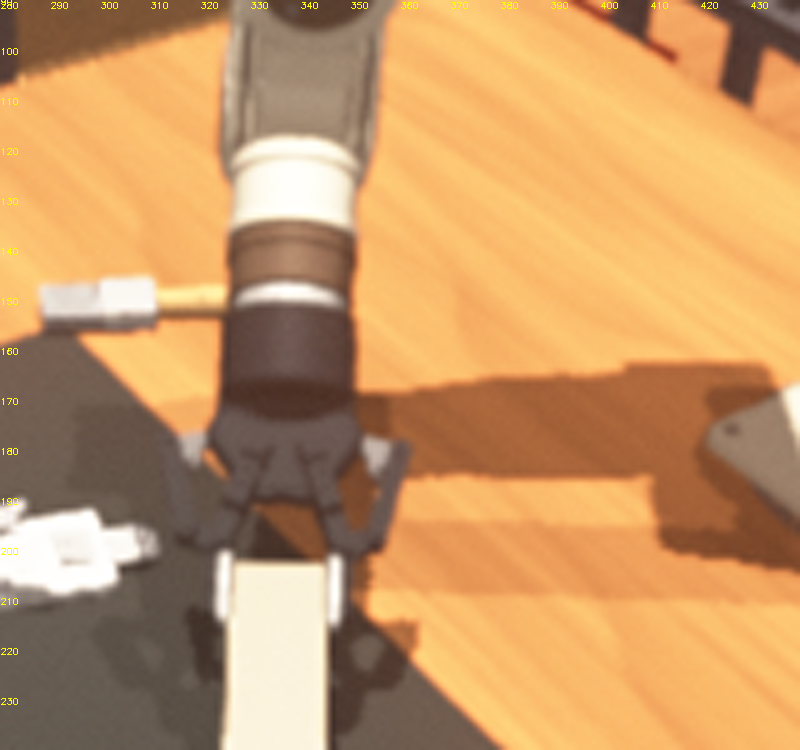

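View pics/top7.png

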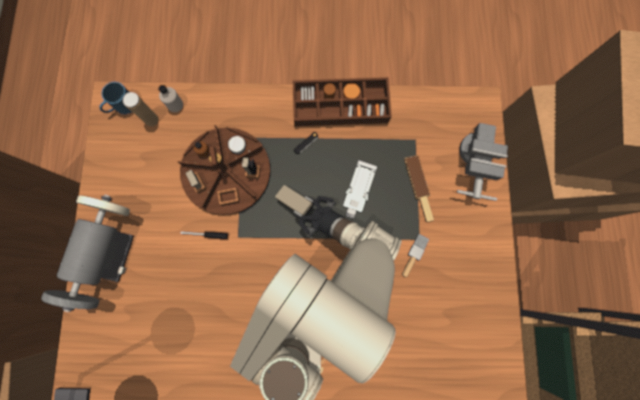

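The stone is held face up at about 20° above the horizontal, over clear bench between the carousel and the base. I'll keep lowering.

Emit:
servo_tool:
  motion:
    - {"dx":0.014,"dy":-0.0005,"dz":0.005,"wx":0.1,"wy":-2.6,"wz":-0.1}
    - {"dx":0.0143,"dy":-0.0005,"dz":0.0046,"wx":0.1,"wy":-2.6,"wz":-0.1}
    - {"dx":0.0144,"dy":-0.0005,"dz":0.0043,"wx":0.1,"wy":-2.6,"wz":-0.1}
    - {"dx":0.0147,"dy":-0.0005,"dz":0.004,"wx":0.1,"wy":-2.6,"wz":-0.1}
    - {"dx":0.0147,"dy":-0.0005,"dz":0.0036,"wx":0.1,"wy":-2.6,"wz":-0.1}
    - {"dx":0,"dy":0,"dz":0,"wx":0,"wy":0,"wz":0}

```text
time_s: 12.4
tcp_pos: [394.3, -153.8, 103.4]
eef_rot: [[-0.206, -0.808, 0.551], [-0.295, 0.589, 0.753], [-0.933, -0.008, -0.36]]
ft_force: [0.3, 0.1, -3.4]
finger_gap: 0.576
```

```bash
python3 - <<'E'
from rot import *
for n in("scene",):
    im=cams.camera(n); cv2.imwrite(f"pics/{n}8.png",im[:,:,::-1])
crop("pics/scene8.png","pics/s8c.png",280,130,400,270,5)
stt()
planG([476,-37,32],Rt(144,-69),3)
print(atz("top",418,250,10))
E
```

```text
t 12.45 q [-38.0, 38.4, -36.4, 19.7, 68.9, -95.3] tcp [394.4, -153.8, 103.9] z [0.552, 0.753, -0.36] y [-0.808, 0.588, -0.009] F [0.0, 0.3, -2.9] gap 0.577
[{"dx": 0.0054, "dy": 0.0009, "dz": 0.0013, "wx": -0.1, "wy": -0.0, "wz": 0.1}, {"dx": 0.0053, "dy": 0.0009, "dz": 0.0014, "wx": -0.1, "wy": -0.0, "wz": 0.1}, {"dx": 0.0054, "dy": 0.001, "dz": 0.0013, "wx": -0.1, "wy": -0.0, "wz": 0.1}]
start G [479.8 -37.3  48.3] end G [475.7 -36.9  31.8] tcp [ 391.1 -153.8   87.5] z [ 0.547  0.756 -0.36 ] maxd 0.005643580423808985 deg 0.16819997766166897
[ 344.39530283 -420.08863326   10.        ]
```

View pics/s8c.png

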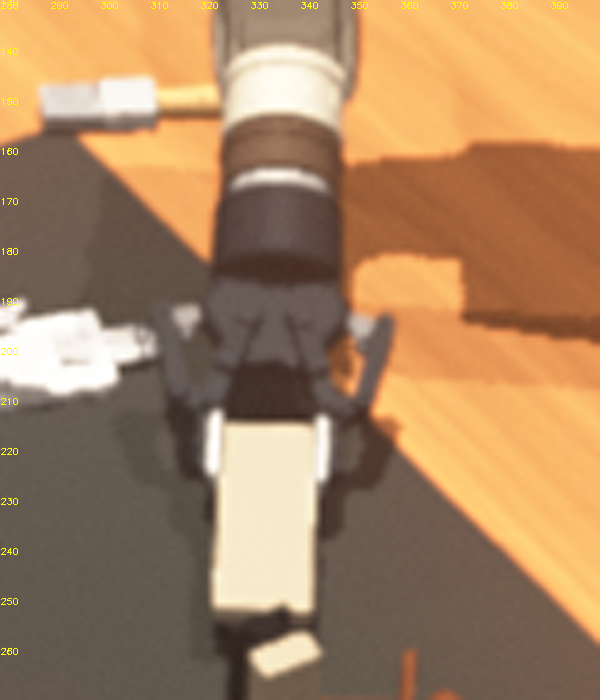

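Emit:
servo_tool:
  motion:
    - {"dx":0.0045,"dy":0,"dz":0.0018,"wx":0,"wy":0,"wz":0}
    - {"dx":0.0045,"dy":0,"dz":0.0018,"wx":0,"wy":0,"wz":0}
    - {"dx":0.0035,"dy":0,"dz":0.0013,"wx":0,"wy":0,"wz":0}
    - {"dx":0,"dy":0,"dz":0,"wx":0,"wy":0,"wz":0}

```text
time_s: 12.95
tcp_pos: [394.0, -153.6, 90.0]
eef_rot: [[-0.204, -0.808, 0.552], [-0.293, 0.589, 0.753], [-0.934, -0.008, -0.357]]
ft_force: [-0.4, 0.5, -4.1]
finger_gap: 0.573
```

```bash
python3 - <<'E'
from rot import *
s=stt();Rm=np.array(s['eef_rot']);print(np.array(s['tcp_pos'])+gp()*Rm[:,2],np.round(s['wrist_torque'],2))
E
```

```text
t 12.95 q [-38.0, 40.3, -36.4, 17.7, 69.0, -95.3] tcp [394.0, -153.6, 90.0] z [0.552, 0.753, -0.357] y [-0.808, 0.589, -0.008] F [-0.4, 0.5, -4.1] gap 0.573
[479.49270771 -37.13325598  34.73090188] [-1.44  1.01  0.03]
```

Emit:
servo_tool:
  motion:
    - {"dx":0.0028,"dy":0,"dz":0.001,"wx":0,"wy":0,"wz":0}
    - {"dx":0,"dy":0,"dz":0,"wx":0,"wy":0,"wz":0}

```text
time_s: 13.2
tcp_pos: [394.2, -153.8, 87.7]
eef_rot: [[-0.202, -0.808, 0.554], [-0.291, 0.589, 0.753], [-0.935, -0.009, -0.355]]
ft_force: [-1.5, -0.3, 1.4]
finger_gap: 0.578
```

Emit:
servo_tool:
  motion:
    - {"dx":0.0028,"dy":0,"dz":0.001,"wx":0,"wy":0,"wz":0}
    - {"dx":0,"dy":0,"dz":0,"wx":0,"wy":0,"wz":0}

```text
time_s: 13.45
tcp_pos: [394.2, -154.0, 84.9]
eef_rot: [[-0.202, -0.808, 0.554], [-0.291, 0.59, 0.753], [-0.935, -0.009, -0.354]]
ft_force: [-1.8, -1.6, 5.1]
finger_gap: 0.578
```

The foot edge has touched the bench (about 9 N). I'll rotate a bit flatter about that edge, then release.

```bash
python3 - <<'E'
from rot import *
s=stt();Rm=R.from_matrix(s['eef_rot']);G=np.array(s['tcp_pos'])+gp()*Rm.as_matrix()[:,2]
planG(G+[0,0,-4],Rm*R.from_euler('y',-2.6,degrees=True),2)
E
```

```text
t 13.45 q [-38.0, 41.1, -36.4, 17.0, 69.2, -95.4] tcp [394.2, -154.0, 84.9] z [0.554, 0.753, -0.354] y [-0.808, 0.59, -0.009] F [-1.8, -1.6, 5.1] gap 0.578
[{"dx": 0.0054, "dy": 0.0, "dz": 0.0007, "wx": 0.0, "wy": -1.3, "wz": -0.0}, {"dx": 0.0054, "dy": 0.0, "dz": 0.0008, "wx": 0.0, "wy": -1.3, "wz": -0.0}]
start G [479.9 -37.4  30.1] end G [480.  -37.4  26. ] tcp [ 392.9 -155.9   74.2] z [ 0.563  0.766 -0.312] maxd 0.005458937625582473 deg 1.3000000000000032
```

Emit:
servo_tool:
  motion:
    - {"dx":0.005,"dy":0,"dz":0.0005,"wx":0,"wy":-1.3,"wz":0}
    - {"dx":0.0045,"dy":0,"dz":0.0005,"wx":0,"wy":-1.3,"wz":0}
    - {"dx":0,"dy":0,"dz":0,"wx":0,"wy":0,"wz":0}

```text
time_s: 13.82
tcp_pos: [392.8, -156.2, 74.5]
eef_rot: [[-0.179, -0.808, 0.562], [-0.258, 0.59, 0.765], [-0.949, -0.008, -0.314]]
ft_force: [-1.2, -4.7, 2.5]
finger_gap: 0.579
```

Emit:
servo_tool:
  motion:
    - {"dx":0,"dy":0,"dz":0,"wx":0,"wy":0,"wz":0}
    - {"dx":0,"dy":0,"dz":0,"wx":0,"wy":0,"wz":0}
    - {"dx":0,"dy":0,"dz":0,"wx":0,"wy":0,"wz":0}
  jaw: 85

```text
time_s: 14.2
tcp_pos: [392.7, -155.6, 74.9]
eef_rot: [[-0.179, -0.808, 0.561], [-0.259, 0.589, 0.766], [-0.949, -0.008, -0.315]]
ft_force: [-0.6, 0.1, 0.2]
finger_gap: 0.853
```

```bash
python3 - <<'E'
from rot import *
s=stt()
for n in("scene",):
    im=cams.camera(n); cv2.imwrite(f"pics/{n}9.png",im[:,:,::-1])
crop("pics/scene9.png","pics/s9c.png",280,130,400,270,5)
E
```

```text
t 14.2 q [-38.6, 43.4, -35.6, 18.1, 71.5, -98.0] tcp [392.7, -155.6, 74.9] z [0.561, 0.766, -0.315] y [-0.808, 0.589, -0.008] F [-0.6, 0.1, 0.2] gap 0.853
```

View pics/s9c.png

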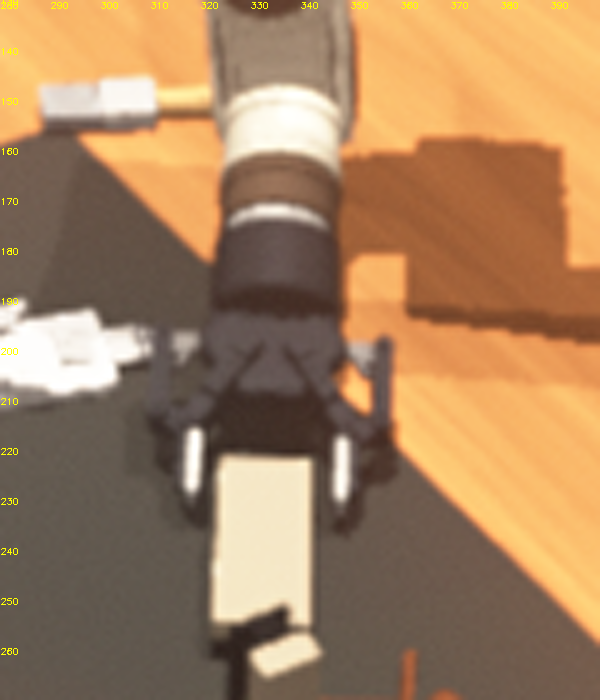

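Released; the stone lies face up. I'll back out along the fingers and stand the tool upright.

Emit:
servo_tool:
  motion:
    - {"dx":0,"dy":0,"dz":-0.03,"wx":0,"wy":0,"wz":0}
    - {"dx":0,"dy":0,"dz":-0.05,"wx":0,"wy":0,"wz":0}

```text
time_s: 14.5
tcp_pos: [353.1, -209.5, 96.6]
eef_rot: [[-0.18, -0.81, 0.559], [-0.262, 0.587, 0.766], [-0.948, -0.009, -0.317]]
ft_force: [-0.7, -0.9, -1.2]
finger_gap: 0.849
```

```bash
python3 - <<'E'
from rot import *
s=stt()
planG([470,-60,180],Rt(143.8,0),9)
E
```

```text
t 14.5 q [-47.8, 44.1, -28.2, 48.9, 68.2, -123.6] tcp [353.1, -209.5, 96.6] z [0.559, 0.766, -0.317] y [-0.81, 0.587, -0.009] F [-0.7, -0.9, -1.2] gap 0.849
[{"dx": -0.0368, "dy": -0.0009, "dz": 0.0013, "wx": -0.0, "wy": 7.9, "wz": 0.1}, {"dx": -0.0367, "dy": -0.0009, "dz": -0.0007, "wx": -0.0, "wy": 7.9, "wz": 0.1}, {"dx": -0.0362, "dy": -0.0009, "dz": -0.0029, "wx": -0.0, "wy": 7.9, "wz": 0.1}, {"dx": -0.0355, "dy": -0.0008, "dz": -0.0048, "wx": -0.0, "wy": 7.9, "wz": 0.1}, {"dx": -0.0345, "dy": -0.0007, "dz": -0.0067, "wx": -0.0, "wy": 7.9, "wz": 0.1}, {"dx": -0.0332, "dy": -0.0008, "dz": -0.0084, "wx": -0.0, "wy": 7.9, "wz": 0.1}, {"dx": -0.0318, "dy": -0.0006, "dz": -0.0099, "wx": -0.0, "wy": 7.9, "wz": 0.1}, {"dx": -0.03, "dy": -0.0007, "dz": -0.0112, "wx": -0.0, "wy": 7.9, "wz": 0.1}, {"dx": -0.0283, "dy": -0.0006, "dz": -0.0123, "wx": -0.0, "wy": 7.9, "wz": 0.1}]
start G [439.6 -90.9  47.5] end G [470.7 -59.1 180.1] tcp [470.  -60.  334.8] z [ 0.004  0.006 -1.   ] maxd 0.036833951729348835 deg 7.944535370407796
```

Emit:
servo_tool:
  motion:
    - {"dx":-0.0368,"dy":-0.001,"dz":0.0013,"wx":0,"wy":7.9,"wz":0.1}
    - {"dx":-0.0367,"dy":-0.001,"dz":-0.0007,"wx":0,"wy":7.9,"wz":0.1}
    - {"dx":-0.0362,"dy":-0.001,"dz":-0.003,"wx":0,"wy":7.9,"wz":0.1}
    - {"dx":-0.0355,"dy":-0.0008,"dz":-0.0048,"wx":0,"wy":7.9,"wz":0.1}
    - {"dx":-0.0345,"dy":-0.0007,"dz":-0.0067,"wx":0,"wy":7.9,"wz":0.1}
    - {"dx":-0.0332,"dy":-0.0008,"dz":-0.0084,"wx":0,"wy":7.9,"wz":0.1}
    - {"dx":-0.0318,"dy":-0.0006,"dz":-0.01,"wx":0,"wy":7.9,"wz":0.1}
    - {"dx":-0.03,"dy":-0.0007,"dz":-0.0112,"wx":0,"wy":7.9,"wz":0.1}
    - {"dx":-0.0283,"dy":-0.0006,"dz":-0.0123,"wx":0,"wy":7.9,"wz":0.1}

```text
time_s: 15.62
tcp_pos: [471.1, -60.2, 335.7]
eef_rot: [[-0.599, -0.801, 0.003], [-0.801, 0.599, 0.002], [-0.003, -0.001, -1.0]]
ft_force: [1.3, 0.7, -0.0]
finger_gap: 0.845
```

```bash
python3 - <<'E'
from rot import *
s=stt()
for n in("scene","top"):
    im=cams.camera(n); cv2.imwrite(f"pics/{n}10.png",im[:,:,::-1])
crop("pics/scene10.png","pics/s10c.png",260,170,410,290,5)
crop("pics/top10.png","pics/t10c.png",255,160,355,240,8)
E
```

```text
t 15.625 q [-7.3, 13.4, -10.9, 65.6, 0.1, -60.5] tcp [471.1, -60.2, 335.7] z [0.003, 0.002, -1.0] y [-0.801, 0.599, -0.001] F [1.3, 0.7, -0.0] gap 0.845
```

View pics/s10c.png

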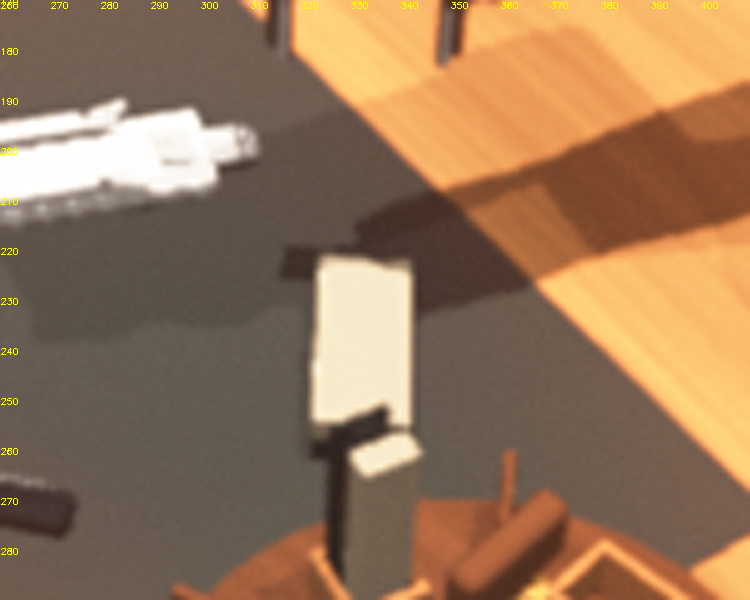

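View pics/t10c.png

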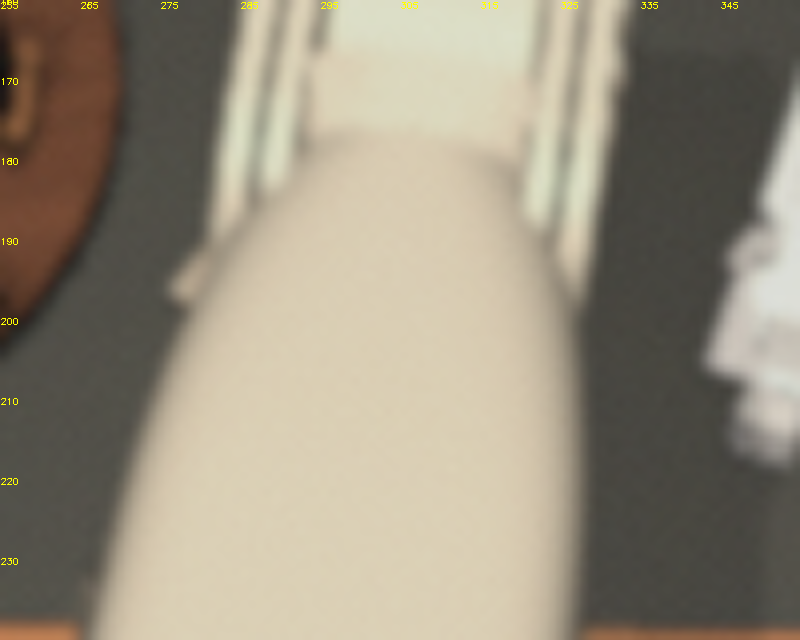

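```bash
cat > f5.py <<'E'
from h import *
from scipy.optimize import least_squares
S=lambda px,py:(260+px/5-.5,170+py/5-.5)
obs=[(S(319,256),(-60,-25)),(S(411,263),(-60,25)),(S(313,424),(60,-25)),(S(411,430),(60,25))]
def st(c,x,y,z):
    u=np.array([np.cos(c[2]),np.sin(c[2])]);v=np.array([-u[1],u[0]]);return np.r_[c[:2]+x*u+y*v,z]
w=[1,1,1,.4]
for z in(32,):
  f=least_squares(lambda c:np.ravel([k*(proj("scene",st(c,x,y,z))[0]-o) for k,(o,(x,y)) in zip(w,obs)]),[505,0,.94])
  c=f.x;print(c,np.degrees(c[2]),f.fun.round(1))
pts=[st(c,x,y,z) for x in(-60,60) for y in(-25,25) for z in(32,0)]
crop("pics/scene10.png","pics/s10d.png",300,200,370,270,8,pts,"scene")
from plan import *
a=plan([c[0]-5,c[1]-5,320],Rt(np.degrees(c[2])+90),2)
E
python3 f5.py
```

```text
[506.37459748  -2.17366289   0.95647098] 54.80175058771054 [ 0.1  0.5 -0.1 -0.2 -0.1 -0.2  0.  -0.2]
[{"dx": -0.029, "dy": 0.0041, "dz": 0.0083, "wx": -0.1, "wy": 0.25, "wz": -0.67}, {"dx": -0.0292, "dy": 0.0037, "dz": 0.0083, "wx": -0.1, "wy": 0.25, "wz": -0.67}]
end [501.4  -7.1 320. ] max step 30.48936143625248 deg/row 0.7184780736051591
```

View pics/s10d.png

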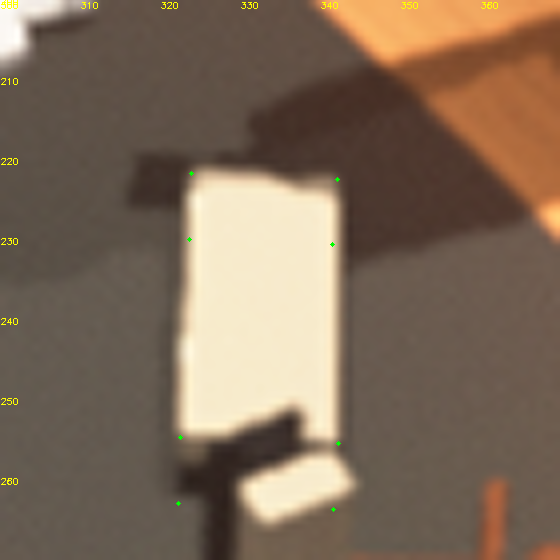

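The stone lies flat at (506.4, -2.2), yaw 54.8°; the outline fits at 32 mm top height. I'll regrasp with the tool down.

```bash
python3 - <<'E'
from plan import *
stt()
a=plan([506.4,-2.2,245],Rt(144.8),3)
b=plan([506.4,-2.2,188],Rt(144.8),3,start=a)
E
```

```text
t 15.725 q [-7.2, 13.4, -10.7, 65.5, 0.3, -60.6] tcp [473.2, -58.8, 336.2] z [0.008, 0.005, -1.0] y [-0.804, 0.595, -0.003] F [-0.4, 0.1, 0.9] gap 0.852
[{"dx": -0.0215, "dy": 0.0024, "dz": 0.0306, "wx": -0.06, "wy": 0.17, "wz": -0.44}, {"dx": -0.0216, "dy": 0.0023, "dz": 0.0305, "wx": -0.06, "wy": 0.17, "wz": -0.44}, {"dx": -0.0216, "dy": 0.002, "dz": 0.0305, "wx": -0.06, "wy": 0.17, "wz": -0.44}]
end [506.4  -2.2 245. ] max step 37.447146153323 deg/row 0.47844356151492096
[{"dx": -0.0, "dy": 0.0, "dz": 0.019, "wx": -0.0, "wy": -0.0, "wz": -0.0}, {"dx": -0.0, "dy": 0.0, "dz": 0.019, "wx": -0.0, "wy": -0.0, "wz": -0.0}, {"dx": -0.0001, "dy": 0.0, "dz": 0.019, "wx": -0.0, "wy": -0.0, "wz": -0.0}]
end [506.4  -2.2 188. ] max step 18.98722716055283 deg/row 0.007484874160136115
```

Emit:
servo_tool:
  motion:
    - {"dx":-0.0215,"dy":0.0024,"dz":0.0306,"wx":0,"wy":0.2,"wz":-0.4}
    - {"dx":-0.0216,"dy":0.0023,"dz":0.0305,"wx":0,"wy":0.2,"wz":-0.4}
    - {"dx":-0.0216,"dy":0.002,"dz":0.0305,"wx":0,"wy":0.2,"wz":-0.5}
    - {"dx":0,"dy":0,"dz":0,"wx":0,"wy":0,"wz":0}
    - {"dx":0,"dy":0,"dz":0,"wx":0,"wy":0,"wz":0}

```text
time_s: 16.35
tcp_pos: [503.7, -5.5, 243.2]
eef_rot: [[-0.582, -0.813, -0.003], [-0.813, 0.582, -0.002], [0.004, 0.001, -1.0]]
ft_force: [0.1, -0.2, 0.2]
finger_gap: 0.855
```

```bash
python3 - <<'E'
from plan import *
im=cams.camera("scene"); cv2.imwrite("pics/s11.png",im[:,:,::-1]); crop("pics/s11.png","pics/s11c.png",280,150,390,270,5)
stt()
b=plan([506.4,-2.2,188],Rt(144.8),3)
E
```

```text
t 16.4 q [-0.6, 21.8, -14.2, 54.1, -0.1, -55.0] tcp [504.1, -5.6, 243.8] z [-0.001, -0.003, -1.0] y [-0.813, 0.582, -0.001] F [0.8, -1.3, 0.5] gap 0.85
[{"dx": -0.0014, "dy": 0.0, "dz": 0.0186, "wx": -0.01, "wy": -0.05, "wz": -0.13}, {"dx": -0.0015, "dy": 0.0001, "dz": 0.0186, "wx": -0.01, "wy": -0.05, "wz": -0.13}, {"dx": -0.0014, "dy": 0.0, "dz": 0.0186, "wx": -0.01, "wy": -0.05, "wz": -0.13}]
end [506.4  -2.2 188. ] max step 18.652210336120994 deg/row 0.14204186765915108
```

View pics/s11c.png

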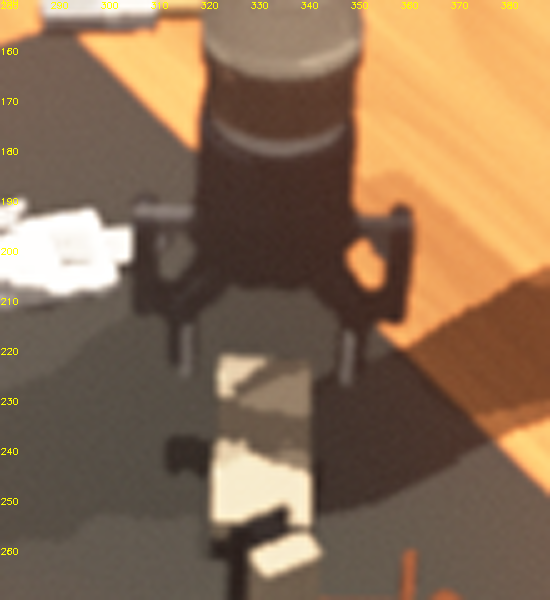

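The jaws straddle the stone symmetrically. I'll descend and grip.

Emit:
servo_tool:
  motion:
    - {"dx":-0.0014,"dy":0,"dz":0.0186,"wx":0,"wy":0,"wz":-0.1}
    - {"dx":-0.0014,"dy":0,"dz":0.0186,"wx":0,"wy":0,"wz":-0.1}
    - {"dx":-0.0014,"dy":0,"dz":0.0186,"wx":0,"wy":0,"wz":-0.1}
    - {"dx":0,"dy":0,"dz":0,"wx":0,"wy":0,"wz":0}
    - {"dx":0,"dy":0,"dz":0,"wx":0,"wy":0,"wz":0}

```text
time_s: 17.02
tcp_pos: [507.1, -2.0, 188.6]
eef_rot: [[-0.577, -0.816, 0.0], [-0.816, 0.577, -0.003], [0.002, -0.002, -1.0]]
ft_force: [0.6, -0.6, 0.5]
finger_gap: 0.85
```

Emit:
servo_tool:
  motion:
    - {"dx":0,"dy":0,"dz":0,"wx":0,"wy":0,"wz":0}
    - {"dx":0,"dy":0,"dz":0,"wx":0,"wy":0,"wz":0}
    - {"dx":0,"dy":0,"dz":0,"wx":0,"wy":0,"wz":0}
    - {"dx":0,"dy":0,"dz":0,"wx":0,"wy":0,"wz":0}
  jaw: 0
  grip_force: 70

```text
time_s: 17.52
tcp_pos: [507.1, -1.5, 188.8]
eef_rot: [[-0.577, -0.817, 0.0], [-0.817, 0.577, -0.003], [0.002, -0.002, -1.0]]
ft_force: [-0.5, -0.0, 6.0]
finger_gap: 0.562
```

```bash
python3 - <<'E'
from plan import *
s=stt()
im=cams.camera("scene"); cv2.imwrite("pics/s12.png",im[:,:,::-1]); crop("pics/s12.png","pics/s12c.png",295,180,375,270,6)
E
```

```text
t 17.525 q [-0.1, 26.1, -17.3, 46.6, -0.2, -54.9] tcp [507.1, -1.5, 188.8] z [0.0, -0.003, -1.0] y [-0.817, 0.577, -0.002] F [-0.5, -0.0, 6.0] gap 0.562
```

View pics/s12c.png

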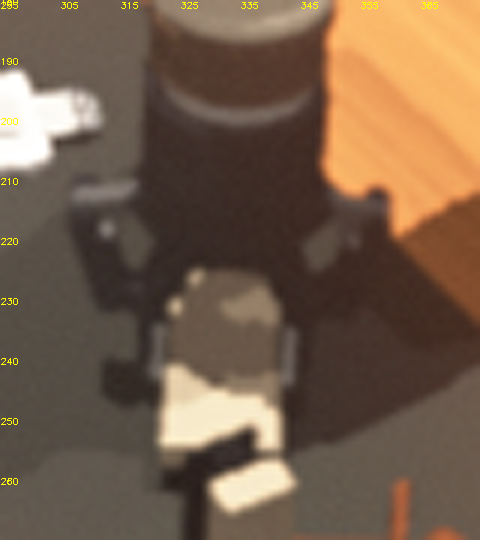

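Gripped. I'll lift, carry to the open end of the base, turn to its direction and stop above floor level for a look.

```bash
python3 - <<'E'
from plan import *
s=stt();p=np.array(s['tcp_pos']);Rm=R.from_matrix(s['eef_rot'])
print(np.degrees(np.arctan2(*Rm.as_matrix()[1::-1,1])))
H=np.array([571.2,-229.3]);a=np.radians(-18.93);ub=np.array([np.cos(a),np.sin(a)])
t=H-149*ub
A=plan(p+[0,0,50],Rm,1)
B=plan([*t,225],Rt(71.07),8,start=A)
E
```

```text
t 17.575 q [-0.1, 26.1, -17.3, 46.6, -0.2, -54.9] tcp [507.1, -1.5, 188.8] z [0.0, -0.003, -1.0] y [-0.817, 0.577, -0.002] F [-0.3, -0.9, 5.7] gap 0.565
144.7673747152392
[{"dx": 0.0001, "dy": -0.0001, "dz": -0.05, "wx": 0.0, "wy": 0.0, "wz": 0.0}]
end [507.1  -1.5 238.8] max step 50.0 deg/row 0.0
[{"dx": 0.0239, "dy": -0.0051, "dz": 0.0018, "wx": -0.02, "wy": -0.01, "wz": 9.21}, {"dx": 0.0227, "dy": -0.0088, "dz": 0.0018, "wx": -0.02, "wy": -0.01, "wz": 9.21}, {"dx": 0.021, "dy": -0.0124, "dz": 0.0017, "wx": -0.02, "wy": -0.01, "wz": 9.21}, {"dx": 0.0188, "dy": -0.0156, "dz": 0.0018, "wx": -0.02, "wy": -0.01, "wz": 9.21}, {"dx": 0.016, "dy": -0.0184, "dz": 0.0017, "wx": -0.02, "wy": -0.01, "wz": 9.21}, {"dx": 0.0129, "dy": -0.0207, "dz": 0.0018, "wx": -0.02, "wy": -0.01, "wz": 9.21}, {"dx": 0.0094, "dy": -0.0225, "dz": 0.0017, "wx": -0.02, "wy": -0.01, "wz": 9.21}, {"dx": 0.0057, "dy": -0.0237, "dz": 0.0018, "wx": -0.02, "wy": -0.01, "wz": 9.21}]
end [ 430.3 -180.9  225. ] max step 24.46147346542991 deg/row 9.212177066021502
```

Emit:
servo_tool:
  motion:
    - {"dx":0,"dy":0,"dz":-0.02,"wx":0,"wy":0,"wz":0}
    - {"dx":0,"dy":0,"dz":-0.03,"wx":0,"wy":0,"wz":0}
    - {"dx":0.0239,"dy":-0.005,"dz":0.0018,"wx":0,"wy":0,"wz":9.2}
    - {"dx":0.0227,"dy":-0.0088,"dz":0.0018,"wx":0,"wy":0,"wz":9.2}
    - {"dx":0.021,"dy":-0.0124,"dz":0.0018,"wx":0,"wy":0,"wz":9.2}
    - {"dx":0.0188,"dy":-0.0156,"dz":0.0018,"wx":0,"wy":0,"wz":9.2}
    - {"dx":0.016,"dy":-0.0184,"dz":0.0018,"wx":0,"wy":0,"wz":9.2}
    - {"dx":0.013,"dy":-0.0207,"dz":0.0018,"wx":0,"wy":0,"wz":9.2}
    - {"dx":0.0094,"dy":-0.0225,"dz":0.0018,"wx":0,"wy":0,"wz":9.2}
    - {"dx":0.0057,"dy":-0.0237,"dz":0.0018,"wx":0,"wy":0,"wz":9.3}
    - {"dx":0,"dy":0,"dz":0,"wx":0,"wy":0,"wz":0}
    - {"dx":0,"dy":0,"dz":0,"wx":0,"wy":0,"wz":0}

```text
time_s: 19.08
tcp_pos: [429.8, -180.5, 223.4]
eef_rot: [[-0.946, 0.323, -0.002], [0.323, 0.946, -0.002], [0.002, -0.003, -1.0]]
ft_force: [0.6, 0.8, -3.5]
finger_gap: 0.566
```

```bash
python3 - <<'E'
from plan import *
s=stt()
for n in("scene","top"):
    im=cams.camera(n); cv2.imwrite(f"pics/{n}13.png",im[:,:,::-1])
crop("pics/scene13.png","pics/s13c.png",235,130,385,230,5)
crop("pics/top13.png","pics/t13c.png",300,150,400,250,6)
E
```

```text
t 19.075 q [-22.7, 19.6, -21.3, 49.1, -0.2, -3.9] tcp [429.8, -180.5, 223.4] z [-0.002, -0.002, -1.0] y [0.323, 0.946, -0.003] F [0.6, 0.8, -3.5] gap 0.566
```

View pics/s13c.png

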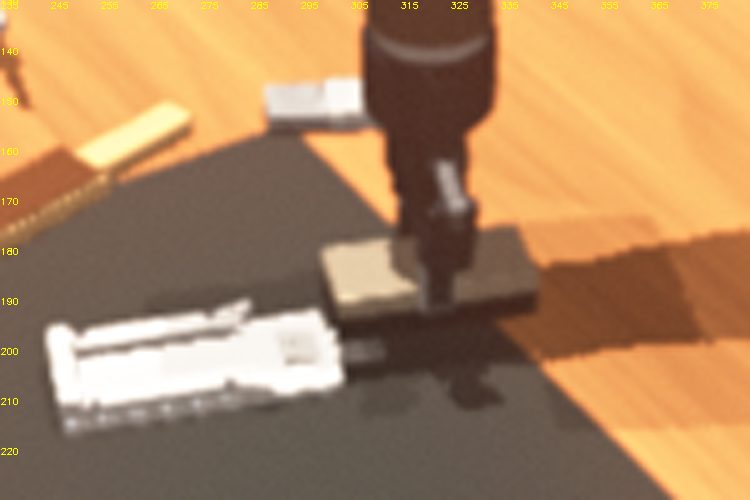

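View pics/t13c.png

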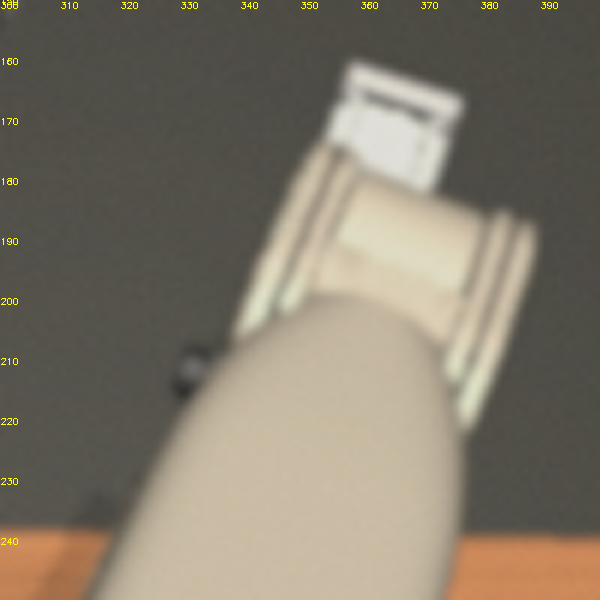

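```bash
python3 - <<'E'
from plan import *
s=readout.read_state();p=np.array(s['tcp_pos']);y=np.array(s['eef_rot'])[:,1];x=-np.array(s['eef_rot'])[:,0]
print(np.degrees(np.arctan2(x[1],x[0])))
c=p[:2]-1*x[:2];zt=p[2]-188.8
pts=[[*(c+a*x[:2]+b*y[:2]),zt+h] for a in(-60,60) for b in(-25,25) for h in(32,13)]
crop("pics/scene13.png","pics/s13d.png",290,165,355,205,10,pts,"scene")
E
```

```text
-18.82158838748151
```

View pics/s13d.png

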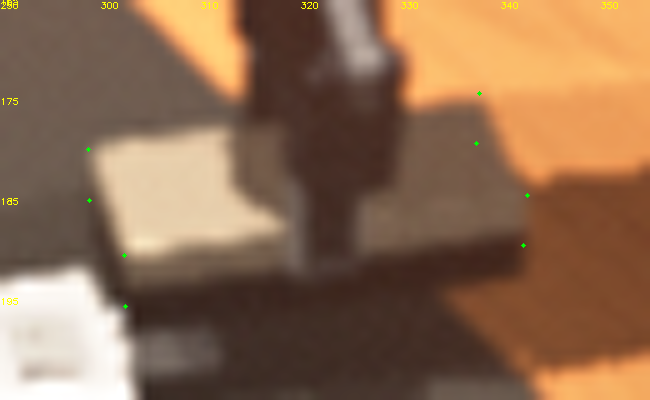

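The overlay agrees within about 1 mm. I'll lower to floor level (+1 mm) and start sliding in.

Emit:
servo_tool:
  motion:
    - {"dx":0,"dy":0,"dz":0.011,"wx":0,"wy":0,"wz":0}
    - {"dx":0,"dy":0,"dz":0.0105,"wx":0,"wy":0,"wz":0.1}
    - {"dx":0,"dy":0,"dz":0,"wx":0,"wy":0,"wz":0}
    - {"dx":0,"dy":0,"dz":0,"wx":0,"wy":0,"wz":0}

```text
time_s: 19.68
tcp_pos: [429.7, -180.7, 201.7]
eef_rot: [[-0.945, 0.326, -0.003], [0.326, 0.945, -0.002], [0.002, -0.003, -1.0]]
ft_force: [0.2, 0.6, -3.8]
finger_gap: 0.563
```

```bash
cat > bs.py <<'E'
from plan import *
def b():
    s=stt();p=np.array(s['tcp_pos']);Rm=np.array(s['eef_rot'])
    a=np.radians(-18.93);u=np.array([np.cos(a),np.sin(a)]);v=np.array([-u[1],u[0]]);d=p[:2]-[571.2,-229.3]
    F=np.array(s['ft_force']);print('xb',(d@u).round(1),'yb',(d@v).round(1),'h',round(p[2]-200.8,1),'yaw err',round(np.degrees(np.arctan2(-Rm[1,0],-Rm[0,0]))+18.93,2),'pitch',(-Rm[2,0]*57.3).round(2),'Fx',(F[:2]@u).round(1),'Fy',(F[:2]@v).round(1),'Fz',F[2].round(1))
if __name__=="__main__": b()
E
python3 bs.py
```

```text
t 19.675 q [-22.8, 21.4, -22.7, 46.0, -0.2, -3.7] tcp [429.7, -180.7, 201.7] z [-0.003, -0.002, -1.0] y [0.326, 0.945, -0.003] F [0.2, 0.6, -3.8] gap 0.563
xb -149.6 yb 0.1 h 0.9 yaw err -0.08 pitch -0.11 Fx -0.0 Fy 0.6 Fz -3.8
```

Emit:
servo_tool:
  motion:
    - {"dx":-0.008,"dy":0,"dz":0,"wx":0,"wy":0,"wz":0}
    - {"dx":-0.008,"dy":0,"dz":0,"wx":0,"wy":0,"wz":0}
    - {"dx":-0.008,"dy":0,"dz":0,"wx":0,"wy":0,"wz":0}
    - {"dx":-0.006,"dy":0,"dz":0,"wx":0,"wy":0,"wz":0}
    - {"dx":-0.005,"dy":0,"dz":0,"wx":0,"wy":0,"wz":0}

```text
time_s: 20.3
tcp_pos: [463.5, -192.5, 202.1]
eef_rot: [[-0.945, 0.326, -0.002], [0.326, 0.945, -0.003], [0.001, -0.003, -1.0]]
ft_force: [-1.0, 1.1, -1.8]
finger_gap: 0.568
```

```bash
python3 bs.py
```

```text
t 20.3 q [-22.5, 24.6, -17.3, 48.1, -0.2, -3.5] tcp [463.5, -192.5, 202.1] z [-0.002, -0.003, -1.0] y [0.326, 0.945, -0.003] F [-1.0, 1.1, -1.8] gap 0.568
xb -113.8 yb -0.1 h 1.3 yaw err -0.09 pitch -0.03 Fx -1.3 Fy 0.7 Fz -1.8
```

Emit:
servo_tool:
  motion:
    - {"dx":-0.004,"dy":0,"dz":0,"wx":0,"wy":0,"wz":0}
    - {"dx":-0.004,"dy":0,"dz":0,"wx":0,"wy":0,"wz":0}
    - {"dx":-0.004,"dy":0,"dz":0,"wx":0,"wy":0,"wz":0}
    - {"dx":-0.004,"dy":0,"dz":0,"wx":0,"wy":0,"wz":0}

```text
time_s: 20.8
tcp_pos: [478.2, -197.5, 202.0]
eef_rot: [[-0.945, 0.326, -0.002], [0.326, 0.945, -0.003], [0.001, -0.003, -1.0]]
ft_force: [-1.2, 0.8, -2.0]
finger_gap: 0.561
```

```bash
python3 - <<'E'
from bs import *
b()
im=cams.camera("scene"); cv2.imwrite("pics/s14.png",im[:,:,::-1]); crop("pics/s14.png","pics/s14c.png",235,150,345,220,7)
E
```

```text
t 20.8 q [-22.4, 26.1, -14.9, 49.1, -0.2, -3.4] tcp [478.2, -197.5, 202.0] z [-0.002, -0.003, -1.0] y [0.326, 0.945, -0.003] F [-1.2, 0.8, -2.0] gap 0.561
xb -98.2 yb -0.1 h 1.2 yaw err -0.09 pitch -0.06 Fx -1.4 Fy 0.4 Fz -2.0
```

View pics/s14c.png

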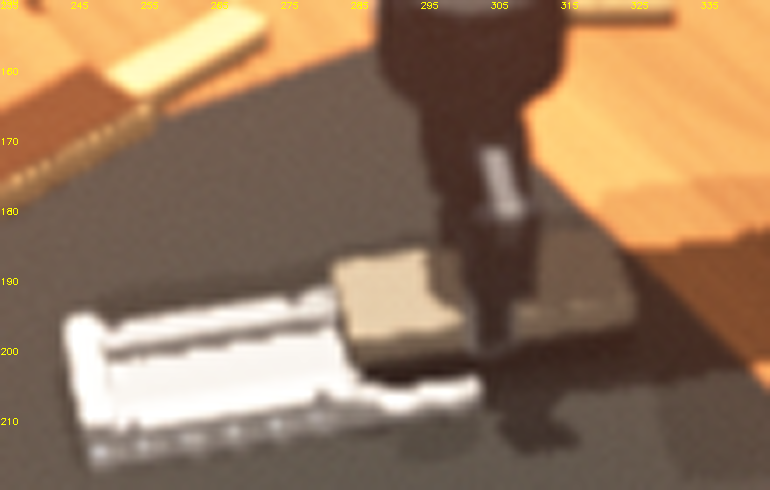

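It is entering the mouth with low force. I'll continue.

Emit:
servo_tool:
  motion:
    - {"dx":-0.005,"dy":0,"dz":0,"wx":0,"wy":0,"wz":0}
    - {"dx":-0.005,"dy":0,"dz":0,"wx":0,"wy":0,"wz":0}
    - {"dx":-0.005,"dy":0,"dz":0,"wx":0,"wy":0,"wz":0}
    - {"dx":-0.005,"dy":0,"dz":0,"wx":0,"wy":0,"wz":0}

```text
time_s: 21.35
tcp_pos: [497.3, -204.1, 201.9]
eef_rot: [[-0.945, 0.326, -0.002], [0.326, 0.945, -0.003], [0.001, -0.003, -1.0]]
ft_force: [-1.2, 0.1, -1.4]
finger_gap: 0.566
```

```bash
python3 bs.py
```

```text
t 21.35 q [-22.3, 27.9, -11.7, 50.5, -0.2, -3.2] tcp [497.3, -204.1, 201.9] z [-0.002, -0.003, -1.0] y [0.326, 0.945, -0.003] F [-1.2, 0.1, -1.4] gap 0.566
xb -78.1 yb -0.1 h 1.1 yaw err -0.09 pitch -0.06 Fx -1.1 Fy -0.3 Fz -1.4
```

Emit:
servo_tool:
  motion:
    - {"dx":-0.007,"dy":0,"dz":0,"wx":0,"wy":0,"wz":0}
    - {"dx":-0.007,"dy":0,"dz":0,"wx":0,"wy":0,"wz":0}
    - {"dx":-0.007,"dy":0,"dz":0,"wx":0,"wy":0,"wz":0}
    - {"dx":-0.007,"dy":0,"dz":0,"wx":0,"wy":0,"wz":0}
    - {"dx":-0.007,"dy":0,"dz":0,"wx":0,"wy":0,"wz":0}

```text
time_s: 21.98
tcp_pos: [530.5, -215.5, 201.9]
eef_rot: [[-0.945, 0.326, -0.002], [0.326, 0.945, -0.003], [0.001, -0.003, -1.0]]
ft_force: [-1.7, 0.4, -0.6]
finger_gap: 0.565
```

```bash
python3 bs.py
```

```text
t 21.975 q [-22.1, 31.2, -5.8, 53.0, -0.2, -3.0] tcp [530.5, -215.5, 201.9] z [-0.002, -0.003, -1.0] y [0.326, 0.945, -0.003] F [-1.7, 0.4, -0.6] gap 0.565
xb -43.0 yb -0.2 h 1.1 yaw err -0.09 pitch -0.07 Fx -1.7 Fy -0.1 Fz -0.6
```

Emit:
servo_tool:
  motion:
    - {"dx":-0.007,"dy":0,"dz":0.0002,"wx":0,"wy":0,"wz":0}
    - {"dx":-0.007,"dy":0,"dz":0.0002,"wx":0,"wy":0,"wz":0}
    - {"dx":-0.007,"dy":0,"dz":0.0002,"wx":0,"wy":0,"wz":0}
    - {"dx":-0.007,"dy":0,"dz":0,"wx":0,"wy":0,"wz":0}
    - {"dx":-0.006,"dy":0,"dz":0,"wx":0,"wy":0,"wz":0}

```text
time_s: 22.6
tcp_pos: [562.6, -226.6, 201.2]
eef_rot: [[-0.945, 0.326, -0.002], [0.326, 0.945, -0.003], [0.001, -0.003, -1.0]]
ft_force: [-1.7, 0.8, -1.3]
finger_gap: 0.564
```

```bash
python3 bs.py
```

```text
t 22.6 q [-21.9, 34.5, 0.1, 55.6, -0.2, -2.9] tcp [562.6, -226.6, 201.2] z [-0.002, -0.003, -1.0] y [0.326, 0.945, -0.003] F [-1.7, 0.8, -1.3] gap 0.564
xb -9.0 yb -0.3 h 0.4 yaw err -0.09 pitch -0.07 Fx -1.9 Fy 0.2 Fz -1.3
```

Last stretch: small steps to the end stop, watching the force.

Emit:
servo_tool:
  motion:
    - {"dx":-0.003,"dy":0,"dz":0,"wx":0,"wy":0,"wz":0}
    - {"dx":-0.003,"dy":0,"dz":0,"wx":0,"wy":0,"wz":0}
    - {"dx":-0.002,"dy":0,"dz":0,"wx":0,"wy":0,"wz":0}
    - {"dx":0,"dy":0,"dz":0,"wx":0,"wy":0,"wz":0}

```text
time_s: 23.1
tcp_pos: [570.0, -229.1, 201.3]
eef_rot: [[-0.945, 0.326, -0.002], [0.326, 0.945, -0.003], [0.0, -0.003, -1.0]]
ft_force: [-0.1, 0.1, -1.0]
finger_gap: 0.564
```

```bash
python3 bs.py
```

```text
t 23.1 q [-21.9, 35.2, 1.5, 56.3, -0.2, -2.8] tcp [570.0, -229.1, 201.3] z [-0.002, -0.003, -1.0] y [0.326, 0.945, -0.003] F [-0.1, 0.1, -1.0] gap 0.564
xb -1.2 yb -0.3 h 0.5 yaw err -0.1 pitch -0.03 Fx -0.1 Fy 0.0 Fz -1.0
```

Emit:
servo_tool:
  motion:
    - {"dx":-0.0015,"dy":0,"dz":0,"wx":0,"wy":0,"wz":0}
    - {"dx":-0.001,"dy":0,"dz":0,"wx":0,"wy":0,"wz":0}
    - {"dx":0,"dy":0,"dz":0,"wx":0,"wy":0,"wz":0}

```text
time_s: 23.48
tcp_pos: [572.3, -229.9, 201.1]
eef_rot: [[-0.945, 0.326, -0.002], [0.326, 0.945, -0.003], [0.001, -0.003, -1.0]]
ft_force: [0.2, 0.1, -3.6]
finger_gap: 0.562
```

```bash
python3 bs.py
```

```text
t 23.475 q [-21.8, 35.5, 1.9, 56.5, -0.2, -2.8] tcp [572.3, -229.9, 201.1] z [-0.002, -0.003, -1.0] y [0.326, 0.945, -0.003] F [0.2, 0.1, -3.6] gap 0.562
xb 1.2 yb -0.3 h 0.3 yaw err -0.09 pitch -0.04 Fx 0.1 Fy 0.2 Fz -3.6
```

The vertical force just went back to the full stone weight (-3.6 N), so the catch has likely left the underside. I'll push a bit further to find the end stop.

Emit:
servo_tool:
  motion:
    - {"dx":-0.001,"dy":0,"dz":0.0003,"wx":0,"wy":0,"wz":0}
    - {"dx":-0.001,"dy":0,"dz":0.0003,"wx":0,"wy":0,"wz":0}
    - {"dx":0,"dy":0,"dz":0,"wx":0,"wy":0,"wz":0}

```text
time_s: 23.85
tcp_pos: [573.2, -230.3, 200.9]
eef_rot: [[-0.945, 0.326, -0.004], [0.326, 0.945, -0.002], [0.003, -0.003, -1.0]]
ft_force: [-5.3, 1.5, 2.5]
finger_gap: 0.563
```

```bash
python3 bs.py
```

```text
t 23.85 q [-21.8, 35.7, 2.2, 56.7, -0.2, -2.8] tcp [573.2, -230.3, 200.9] z [-0.004, -0.002, -1.0] y [0.326, 0.945, -0.003] F [-5.3, 1.5, 2.5] gap 0.563
xb 2.2 yb -0.3 h 0.1 yaw err -0.09 pitch -0.19 Fx -5.5 Fy -0.3 Fz 2.5
```

Emit:
servo_tool:
  motion:
    - {"dx":-0.001,"dy":0,"dz":0,"wx":0,"wy":0,"wz":0}
    - {"dx":-0.001,"dy":0,"dz":0,"wx":0,"wy":0,"wz":0}
    - {"dx":0,"dy":0,"dz":0,"wx":0,"wy":0,"wz":0}

```text
time_s: 24.22
tcp_pos: [573.8, -230.5, 200.8]
eef_rot: [[-0.945, 0.326, -0.008], [0.326, 0.945, -0.001], [0.007, -0.003, -1.0]]
ft_force: [-9.2, 2.7, 5.8]
finger_gap: 0.562
```

```bash
python3 bs.py
```

```text
t 24.225 q [-21.8, 35.8, 2.5, 57.1, -0.2, -2.8] tcp [573.8, -230.5, 200.8] z [-0.008, -0.001, -1.0] y [0.326, 0.945, -0.003] F [-9.2, 2.7, 5.8] gap 0.562
xb 2.9 yb -0.3 h 0.0 yaw err -0.09 pitch -0.41 Fx -9.5 Fy -0.4 Fz 5.8
```

It is firmly against the stop (9.5 N). I'll ease back the preload, release and lift away.

Emit:
servo_tool:
  motion:
    - {"dx":0.001,"dy":0,"dz":0,"wx":0,"wy":0,"wz":0}
    - {"dx":0,"dy":0,"dz":0,"wx":0,"wy":0,"wz":0}
    - {"dx":0,"dy":0,"dz":0,"wx":0,"wy":0,"wz":0}
    - {"dx":0,"dy":0,"dz":0,"wx":0,"wy":0,"wz":0}
  jaw: 80

```text
time_s: 24.72
tcp_pos: [575.3, -231.0, 200.8]
eef_rot: [[-0.945, 0.326, -0.001], [0.326, 0.945, -0.003], [0.0, -0.003, -1.0]]
ft_force: [0.1, -0.7, 0.1]
finger_gap: 0.797
```

Emit:
servo_tool:
  motion:
    - {"dx":0,"dy":0,"dz":-0.02,"wx":0,"wy":0,"wz":0}
    - {"dx":0,"dy":0,"dz":-0.04,"wx":0,"wy":0,"wz":0}
    - {"dx":0,"dy":0,"dz":-0.06,"wx":0,"wy":0,"wz":0}
    - {"dx":0.05,"dy":0.03,"dz":-0.02,"wx":0,"wy":0,"wz":0}
    - {"dx":0.05,"dy":0.03,"dz":0,"wx":0,"wy":0,"wz":0}
    - {"dx":0.05,"dy":0.03,"dz":0,"wx":0,"wy":0,"wz":0}
    - {"dx":0.05,"dy":0.03,"dz":0,"wx":0,"wy":0,"wz":0}
    - {"dx":0,"dy":0.05,"dz":0,"wx":0,"wy":0,"wz":0}
    - {"dx":0,"dy":0.05,"dz":0,"wx":0,"wy":0,"wz":0}
    - {"dx":0,"dy":0,"dz":0,"wx":0,"wy":0,"wz":0}

```text
time_s: 25.98
tcp_pos: [458.6, 45.4, 340.5]
eef_rot: [[-0.947, 0.321, -0.0], [0.321, 0.947, -0.002], [-0.0, -0.002, -1.0]]
ft_force: [-0.1, -0.6, 0.2]
finger_gap: 0.8
```

```bash
python3 - <<'E'
from plan import *
stt()
for n in("scene","top"):
    im=cams.camera(n); cv2.imwrite(f"pics/{n}15.png",im[:,:,::-1])
a=np.radians(-18.93);u=np.array([np.cos(a),np.sin(a)]);v=np.array([-u[1],u[0]])
pts=[[*(np.array([571.2,-229.3])+x*u+y*v),z] for x in(-60,60) for y in(-25,25) for z in(44,)]
crop("pics/scene15.png","pics/s15c.png",235,170,325,225,8,pts,"scene")
crop("pics/top15.png","pics/t15c.png",335,150,385,225,8,pts,"top")
E
```

```text
t 25.975 q [5.7, 11.7, -12.3, 66.0, -0.1, 24.4] tcp [458.6, 45.4, 340.5] z [-0.0, -0.002, -1.0] y [0.321, 0.947, -0.002] F [-0.1, -0.6, 0.2] gap 0.8
```

View pics/s15c.png

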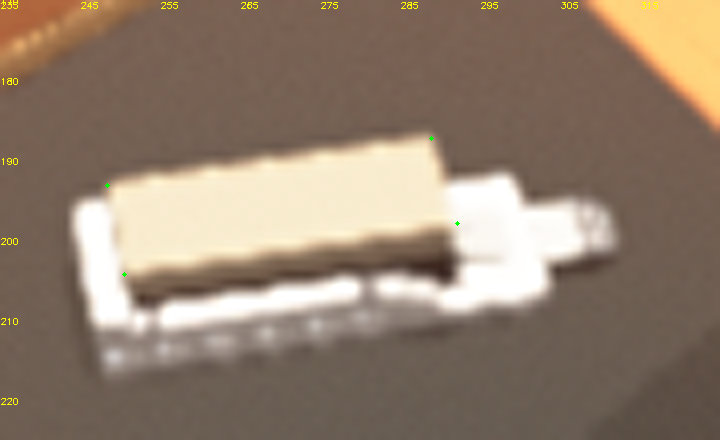

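View pics/t15c.png

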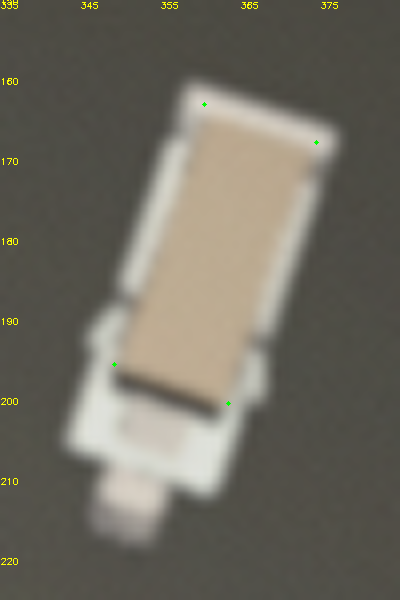

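View pics/scene15.png

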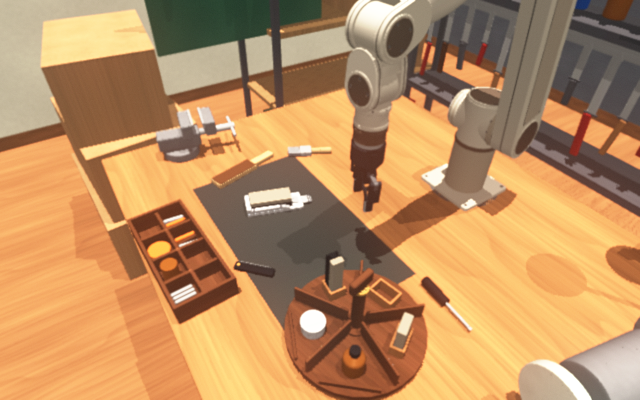

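```bash
python3 - <<'E'
import cv2,numpy as np
a=cv2.imread("pics/scene0.png").astype(int);b=cv2.imread("pics/scene15.png").astype(int)
for n,(x0,y0,x1,y1) in dict(knife=(230,255,280,280),driver=(415,272,475,335),strop=(208,150,278,188),brush=(285,143,335,160),pad=(298,193,315,205),catch=(292,192,300,205)).items():
    print(n,np.abs(a-b)[y0:y1,x0:x1].mean().round(1))
from rig import env
print(env.sign_off())
E
```

```text
knife 4.4
driver 10.8
strop 4.8
brush 4.4
pad 2.9
catch 5.1
the job is handed in; nothing more can be done
None
```

The wide whetstone is home in the sharpening base, released, and the job is handed in at about 26 s of the 72 s limit. I can't see the verdict.

**What I did:**
- I turned the carousel by its knob until the wide stone faced the robot.
- I lifted the stone out, laid it flat on the clear bench face up, and let go.
- I then gripped it again from above, slid it along the rails to the end stop, and lifted clear.

**Last checks:**
- **Home:** the stone met a firm stop at 9.5 N.
- **Catch:** about 1–3 mm before the stop, the upward push of the catch vanished from the force reading, as it should when the catch springs up. I did not pull the stone back to test it, so the click rests on that force change and the pictures.
- **Position:** the two cameras disagreed by about 2 mm either way on where the stone sits along the rails. That is within their calibration error.
- **Carousel:** the turn came out about 7° short of plan because the knob lagged the wrist. The stone still stood well on the robot's side, about 97 mm from the axis, taking world -x as the robot's side. The other stones, the tin and the oil still stand in it.
- **Bench items:** the knife, strop and brush showed only small picture differences from the start. The driver's region differed more (10.8 against about 4.5), probably from changed shadow. I checked it only by eye, and it looks unmoved.

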